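# Put the baking cups and tools away in the cupboard

## Robot

A 6-joint arm with a two-finger parallel gripper is mounted at the origin on the work surface. World frame = base frame: x ahead of the robot, y to its left, z up, the work surface at z = 0. Lengths are in m, angles in rad, forces in N, time in s.
With the tool pointing down it reaches from about 0.35 to 0.975 m from the base axis. Payload 4.9 kg.
Tool frame: the origin (TCP) lies at the very end of the fingers, on their centre line; the grasp point (between the pads) lies 19 mm behind it; z points along the fingers, y is the line along which they close (so a half turn about z gives the same grasp; the last joint's range is limited). The gripper opens to 85 mm and grips with 20 to 120 N. Pads are 22 mm wide; open, the fingers measure 114 mm over their backs; the gripper's body (76 mm by 85 mm) begins 54 mm behind the grasp point. The pads swing forward as they close: fully open they stand 13 mm farther back than shut.
Start: joints at [-1.25, 0.053, 1.613, -0, 1.476, -0.119], TCP at [0.266, -0.566, 0.21] pointing down, gripper open.
Joint ranges: [-3.01, 3.01], [-1.01, 2.22], [0.06, 2.58], [-1.02, 4.17], [0.09, 2.62], [-3.14, 3.14]. Speed limits (rad/s): [2.57, 2.57, 3.14, 3.14, 3.14, 3.14].

## Interface

Orientations are given as a unit quaternion [w, x, y, z].
In Python, from plant import manip gives the robot as it stands.
- The arm moves only by the tool send_rows, never from a script. Its argument "increments" is a list of rows, each an object of numbers: "claw": the closure, from -1 (fully open) to 1 (shut); "dx", "dy", "dz": the shift along the tool's x, y, z in units of 0.5 m (1.0 is 0.5 m); "yaw": the turn about the tool's z in units of 1.5 rad (1.0 is 1.5 rad). A call has 1 to 20 rows; each row is the pose to reach, as a shift and turn from the pose commanded when the call began, along the tool's axes at that moment; what a row does not reach only later rows make up. A row lasts 1/8 s, in which the tool goes at most 62.5 mm and 10.7 degrees, less where a joint would pass 70% of its speed; a pose out of reach is approached as far as the arm can. A call with a number of a shift or a turn outside -1 to 1 is refused whole. A call with a gripper value outside its range is refused whole. The fingers move at their own pace and stop on an object; the grip force is fixed at half the most. Time passes only in rows, so rows that repeat a pose let the fingers close. It gives the time, the measured TCP pose, the force, the opening and the grip force at its end, in the units of the state.
- manip.state(): the state, without advancing time (a new reading comes with each control period).
- manip.grab_frame(name): name is "scene" or "top" or "wrist"; returns the picture (400x640x3 uint8, red, green, blue); there is no depth.
- manip.camera_params(name): a dict with "camera_matrix" (3x3 intrinsics, pixels), "extrinsics" (4x4, takes a point from world to camera coordinates); the wrist camera has in their place "tool_from_camera" (4x4, takes a point from camera to tool coordinates, whose origin is the TCP and whose axes are the flange's). Camera axes: x right, y down, z forward; pixel columns grow to the right and rows downward; lengths in m; the calibration is good to about 2 mm. A picture is of the moment at which its call begins: read the wrist's pose just before it. camera_params takes no time and is no camera call.
- manip.job_done(): hands the job in; it is judged then, once.
The state is a dict: "time": time; "joint_pos": joint angles; "joint_vel": joint speeds; "joint_efforts": joint torques, N m; "tool_pos": TCP position; "tool_rot": TCP orientation; "contact_force": force on the tool from outside, world axes, zero at the start; "ft_torque": the same for the moment, N m; "gripper_width": opening from 0.0 (shut) to 1.0 (fully open); "grasp_force": force on a finger pad.
Only numpy, scipy, OpenCV 4.12 (cv2) and the standard library are available. Lean on these libraries where they do the work, as an engineer would, in place of code of your own. Each camera call takes 0.05 s, during which the arm holds its last target. There are 200 camera calls.

## Task

Put the baking things away: nest every loose red baking cup into the one standing in the springform pan, so that they make a single straight stack there with each cup fully home, and move the three wooden tools from the white drainer into the steel rack, standing handle down on its floor. The order is up to you. Leave the loaf tin, the glass ramekin and the jar where they are.

Things in the scene. Friction and masses are not known exactly. Their poses are not given: they have to be found in the camera images.
- pan: Round steel springform pan with a side clasp, standing fixed on the shelf: outer diameter 200 mm, wall 3 mm, 55 mm high, floor 4 mm thick. Origin: centre of its underside.
- cup0: Red silicone baking cup, round and tapered: outer diameter 44 mm at the foot, 68 mm at the rim, 40 mm tall, wall 2.5 mm, solid 14 mm thick foot, so each nested cup stands 14 mm above the one it sits in with about 1.5 mm play. Origin: centre of the underside; z up its axis. This one already stands in the springform pan; it is the bottom of the stack and is always there.
- cup1: Red silicone baking cup, round and tapered: outer diameter 44 mm at the foot, 68 mm at the rim, 40 mm tall, wall 2.5 mm, solid 14 mm thick foot, so each nested cup stands 14 mm above the one it sits in with about 1.5 mm play. Origin: centre of the underside; z up its axis. Stands loose on the shelf; may be absent.
- cup2: Red silicone baking cup, round and tapered: outer diameter 44 mm at the foot, 68 mm at the rim, 40 mm tall, wall 2.5 mm, solid 14 mm thick foot, so each nested cup stands 14 mm above the one it sits in with about 1.5 mm play. Origin: centre of the underside; z up its axis. Stands loose on the shelf; may be absent.
- cup3: Red silicone baking cup, round and tapered: outer diameter 44 mm at the foot, 68 mm at the rim, 40 mm tall, wall 2.5 mm, solid 14 mm thick foot, so each nested cup stands 14 mm above the one it sits in with about 1.5 mm play. Origin: centre of the underside; z up its axis. Stands loose on the shelf; may be absent.
- cup4: Red silicone baking cup, round and tapered: outer diameter 44 mm at the foot, 68 mm at the rim, 40 mm tall, wall 2.5 mm, solid 14 mm thick foot, so each nested cup stands 14 mm above the one it sits in with about 1.5 mm play. Origin: centre of the underside; z up its axis. Stands loose on the shelf; may be absent.
- cup5: Red silicone baking cup, round and tapered: outer diameter 44 mm at the foot, 68 mm at the rim, 40 mm tall, wall 2.5 mm, solid 14 mm thick foot, so each nested cup stands 14 mm above the one it sits in with about 1.5 mm play. Origin: centre of the underside; z up its axis. Stands loose on the shelf; may be absent.
- drainer: Low white plastic drainer block, fixed, 60 x 190 x 45 mm (x, y, z), with three square sockets 19 mm wide and 40 mm deep at y = -60, 0, 60 mm; each holds one tool, upright with some play. Origin: centre of its underside.
- rack: Narrow open steel tool rack, fixed, 40 x 180 x 70 mm (x, y, z), 3 mm walls, floor 3 mm thick; two lower walls across it make three compartments, each 34 mm (x) by about 56 mm (y), centred at y = -59, 0, 59 mm. Origin: centre of its underside.
- brush: Beech pastry brush, 144 mm long, red silicone bristle head 12 x 34 x 26 mm on top. Origin: bottom end of the handle; z runs up the tool's length. Round handle 13 mm thick from 0 to 90 mm, then a beech shoulder 14 mm (x) by 32 mm (y) from 89 to 119 mm (grip this across x), then the head.
- scraper: Beech scraper, 148 mm long, grey silicone blade 10 x 42 x 30 mm on top. Origin: bottom end of the handle; z runs up the tool's length. Round handle 13 mm thick from 0 to 90 mm, then a beech shoulder 14 mm (x) by 32 mm (y) from 89 to 119 mm (grip this across x), then the head.
- spoon: Small flat beech stirrer, 144 mm long, flat wooden blade 10 x 34 x 26 mm on top. Origin: bottom end of the handle; z runs up the tool's length. Round handle 13 mm thick from 0 to 90 mm, then a beech shoulder 14 mm (x) by 32 mm (y) from 89 to 119 mm (grip this across x), then the head.
- brush_foot (a point): Bottom end of the brush's handle, on its axis.
- brush_grip (a point): Centre of the brush's beech shoulder, 104 mm above its foot: the place to grip.
- scraper_foot (a point): Bottom end of the scraper's handle, on its axis.
- scraper_grip (a point): Centre of the scraper's beech shoulder, 104 mm above its foot: the place to grip.
- spoon_foot (a point): Bottom end of the spoon's handle, on its axis.
- spoon_grip (a point): Centre of the spoon's beech shoulder, 104 mm above its foot: the place to grip.
- loaf_tin: Dark loaf tin, 110 x 250 x 65 mm, bystander. Origin: centre of its underside.
- ramekin: Small glass ramekin, 80 mm across, 45 mm high, bystander. Origin: centre of its underside.
- jar: Storage jar, 60 mm across, 90 mm high, bystander. Origin: centre of its underside.
Mind the look-alikes: they are no part of the job. Leave any blue look-alike of the spoon alone.

How it is judged:
By the outcome, as a careful person would: the job done as asked, in the order asked, and still so for the second after the job is handed in, with the robot touching nothing.
Of cup1, cup2, cup3, cup4, cup5 only 3 to 5 are there at a start; the rules pass over those that are not, and their reading is None.
At some moment in a run one of cup1, cup2, cup3, cup4, cup5 may be knocked a few centimetres aside while the robot is not near it.
It also fails if it takes over 208 s, if anything falls off the work surface, if the arm or the gripper's body presses on something with over 40 N, if the wrist force passes 120 N, or if a joint passes its speed limit or range.

## Working session

There is one attempt and no reset: what is moved stays moved. The work goes in short steps, Python scripts to look and compute and a tool call to move; the robot and the scene stay as the last step left them, time stands still between calls to the robot, and variables do not carry over. Pictures are saved under pics/ and viewed, at most 14 in all, crops included, and the job is handed in when it is done.

Besides the shell and the picture viewer there is one more tool, called after "Request:" as name([rows], argument=value, ...), one row to a line, values as JSON. send_rows: Moves the arm, as the interface text tells. Shifts and turns lie within -1 to 1; 1 stands for 0.5 m of shift or 1.5 rad of turn. Its arguments: {"type":"object","properties":{"increments":{"type":"array","items":{"type":"object","properties":{"claw":{"type":"number"},"dx":{"type":"number"},"dy":{"type":"number"},"dz":{"type":"number"},"yaw":{"type":"number"}}}}},"required":["increments"]}

```bash
ls; mkdir -p pics; python3 - <<'E'
from plant import manip
import cv2,numpy as np
np.set_printoptions(precision=4,suppress=True)
s=manip.state();print(s)
for n in("scene","top"):
    cv2.imwrite(f"pics/{n}0.png",manip.grab_frame(n)[:,:,::-1]);p=manip.camera_params(n);print(p)
print(manip.camera_params("wrist"))
E
```

```text
pics
{'time': 0.0, 'joint_pos': array([-1.25  ,  0.0534,  1.6143, -0.    ,  1.476 , -0.119 ]), 'joint_vel': array([-0.    ,  0.0013, -0.0004,  0.0008,  0.0003, -0.001 ]), 'joint_efforts': array([ -0.0005, -39.3672, -37.018 ,  -0.0001,   0.0069,   0.    ]), 'tool_pos': array([ 0.2659, -0.5649,  0.2084]), 'tool_rot': array([-0.001 ,  0.9759,  0.2181, -0.0001]), 'contact_force': array([-0.511 ,  0.2524,  0.4172]), 'ft_torque': array([-0.0206,  0.0169,  0.0129]), 'grasp_force': 0.0, 'gripper_width': 0.9975935947340822}
{'camera_matrix': array([[368.1314,   0.    , 326.5932],
       [  0.    , 368.1314, 199.0286],
       [  0.    ,   0.    ,   1.    ]]), 'extrinsics': array([[ 0.103 ,  0.9945, -0.0175, -0.0088],
       [ 0.6   , -0.0761, -0.7963, -0.3066],
       [-0.7933,  0.0715, -0.6046,  1.5412],
       [ 0.    ,  0.    ,  0.    ,  1.    ]])}
{'camera_matrix': array([[513.847 ,   0.    , 313.9614],
       [  0.    , 513.847 , 202.0252],
       [  0.    ,   0.    ,   1.    ]]), 'extrinsics': array([[ 0.0307, -0.9995,  0.0026, -0.0392],
       [-0.9777, -0.0306, -0.2079,  0.6429],
       [ 0.2079,  0.0038, -0.9782,  1.3831],
       [ 0.    ,  0.    ,  0.    ,  1.    ]])}
{'camera_matrix': array([[337.946 ,   0.    , 323.2339],
       [  0.    , 337.946 , 198.2747],
       [  0.    ,   0.    ,   1.    ]]), 'tool_from_camera': array([[-0.0007, -0.9447, -0.328 ,  0.0836],
       [ 1.    , -0.0007, -0.0002,  0.0007],
       [ 0.    , -0.328 ,  0.9447, -0.1653],
       [ 0.    ,  0.    ,  0.    ,  1.    ]])}
```

View pics/scene0.png

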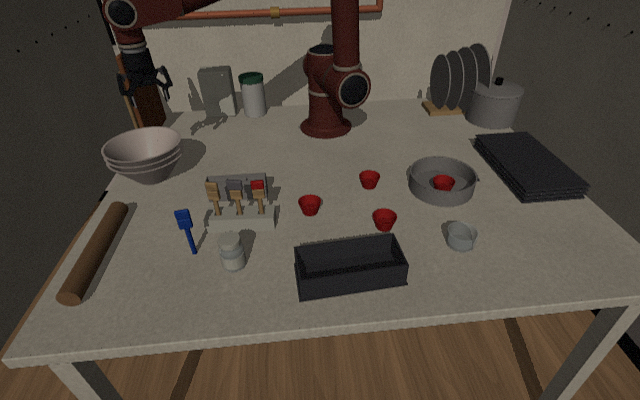

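View pics/top0.png

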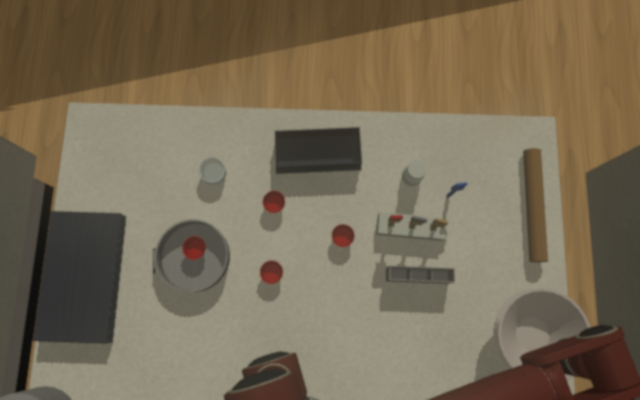

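Top view: loose red cups at (274,202), (343,236) and (271,272). The cup in the pan is at (193,248). Tool heads are at (396,218), (418,222) and (439,224), the rack is at (420,275), and the blue look-alike is at (457,188).

```bash
cat > h.py <<'E'
import numpy as np,cv2
from plant import manip
from scipy.spatial.transform import Rotation as R
np.set_printoptions(precision=4,suppress=True)
def cam(n,st=None):
    p=manip.camera_params(n);K=p["camera_matrix"]
    if n!="wrist": return K,p["extrinsics"]
    T=np.eye(4);T[:3,:3]=R.from_quat(np.roll(st["tool_rot"],-1)).as_matrix();T[:3,3]=st["tool_pos"]
    return K,np.linalg.inv(T@p["tool_from_camera"])
def ray(c,uv):
    K,E=c;d=E[:3,:3].T@np.linalg.solve(K,[uv[0],uv[1],1]);return -E[:3,:3].T@E[:3,3],d/np.linalg.norm(d)
def atz(c,uv,z):
    o,d=ray(c,uv);return o+d*(z-o[2])/d[2]
def tri(obs):  # [(cam,uv)...]
    A=0;b=0;rs=[ray(c,u) for c,u in obs]
    for o,d in rs: P=np.eye(3)-np.outer(d,d);A=A+P;b=b+P@o
    x=np.linalg.solve(A,b);return x,[np.linalg.norm((np.eye(3)-np.outer(d,d))@(x-o)) for o,d in rs]
def proj(c,X):
    K,E=c;q=K@(E[:3,:3]@X+E[:3,3]);return q[:2]/q[2]
def red(img,mn=40):
    h=cv2.cvtColor(img,cv2.COLOR_RGB2HSV);m=(((h[...,0]<8)|(h[...,0]>172))&(h[...,1]>150)&(h[...,2]>50)).astype(np.uint8)
    n,l,s,c=cv2.connectedComponentsWithStats(m);out=[]
    for i in range(1,n):
        if s[i,4]>mn:
            k=max(cv2.findContours((l==i).astype(np.uint8),0,1)[0],key=len)
            out.append((s[i],c[i],cv2.fitEllipse(cv2.convexHull(k)) if len(cv2.convexHull(k))>5 else None))
    return out
def snap(n,name=None):
    st=manip.state();im=manip.grab_frame(n)
    if name: cv2.imwrite(f"pics/{name}.png",im[:,:,::-1])
    return im,cam(n,st),st
E
python3 - <<'E'
from h import *
ct,cs=cam("top"),cam("scene")
t=cv2.imread("pics/top0.png");s=cv2.imread("pics/scene0.png")
f=lambda i,x,y,w,h:cv2.resize(i[y:y+h,x:x+w],None,fx=5,fy=5,interpolation=2)
cv2.imwrite("pics/c1.png",np.vstack([f(t,370,170,110,60),f(t,370,255,110,40)]))
cv2.imwrite("pics/c2.png",f(s,170,165,130,110))
for n,im,c in(("top",t,ct),("scene",s,cs)):
    for st,ce,e in red(im[:,:,::-1].copy()):
        if st[1]<330 : print(n,st,e, atz(c,e[0],.04) if e and n=="top" else "")
E
```

```text
top [264 195  18  17 192] ((272.8780212402344, 203.84837341308594), (16.03019905090332, 16.910985946655273), 101.0029067993164) [0.6406 0.0988 0.04  ]
top [334 235  17  11 142] ((341.5836486816406, 239.94081115722656), (11.051543235778809, 16.347204208374023), 101.52882385253906) [ 0.5423 -0.1008  0.04  ]
top [184 240  20  19 276] ((193.32803344726562, 248.86827087402344), (18.74897575378418, 20.04407501220703), 72.1417465209961) [0.5039 0.3169 0.04  ]
top [262 271  17  12 158] ((269.9305114746094, 276.54779052734375), (11.643111228942871, 16.801584243774414), 100.29964447021484) [0.4332 0.0972 0.04  ]
scene [312  98  29  40 271] ((327.5278015136719, 118.21417236328125), (35.47451400756836, 40.7779426574707), 5.164924144744873) 
scene [359 170  21  19 291] ((368.74957275390625, 178.77471923828125), (18.435956954956055, 21.761409759521484), 84.98686218261719) 
scene [433 175  22  16 262] ((443.16339111328125, 182.19105529785156), (15.873437881469727, 22.06777572631836), 98.5479736328125) 
scene [250 180  14  10 111] ((256.6834716796875, 184.6183624267578), (10.682862281799316, 15.118378639221191), 89.05565643310547) 
scene [298 195  23  21 350] ((309.0795593261719, 204.3145294189453), (20.903532028198242, 22.880096435546875), 82.06881713867188) 
scene [373 209  24  23 406] ((384.1020812988281, 218.93191528320312), (23.181612014770508, 23.709352493286133), 125.94756317138672)
```

View pics/c1.png

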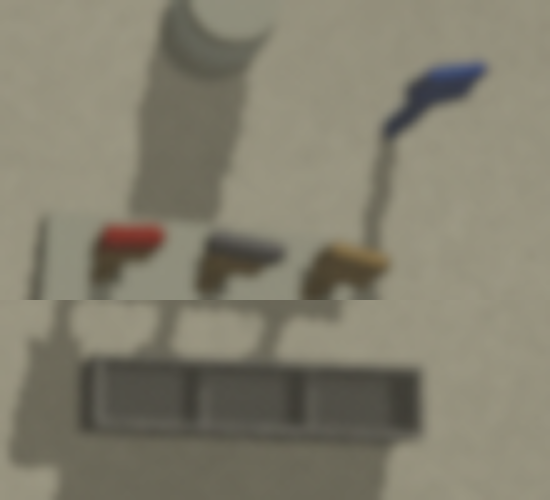

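View pics/c2.png

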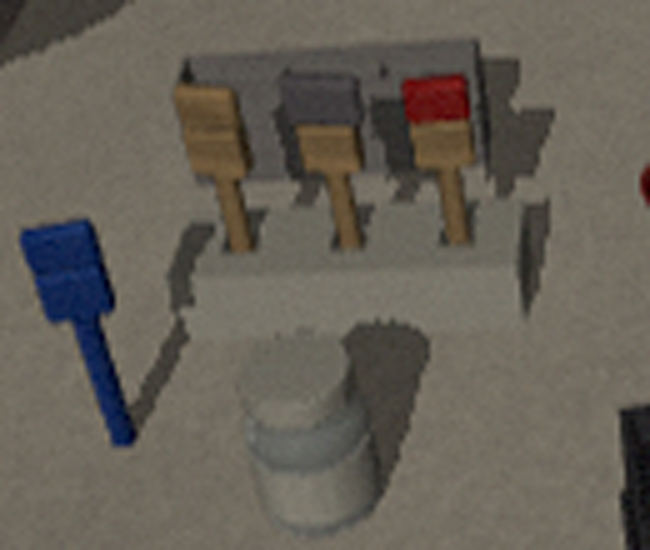

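Crops: brush at top (396.4,217.4) and scene (256.7,184.6), scraper at (419,219.6) and (234,184.6), spoon at (441.4,222) and (211.6,186). The real spoon is the beech one standing in the drainer. The blue one at top (457,188) stands outside it, so I leave it alone.

```bash
cat >> h.py <<'E'
def phi(st): 
    x=R.from_quat(np.roll(st["tool_rot"],-1)).as_matrix()[:,0];return np.degrees(np.arctan2(x[1],x[0]))
def go(p,ph,st=None,p0=None,ph0=None):
    """row values from the present pose (or p0,ph0) to TCP p, heading ph of tool x"""
    st=st or manip.state();p0=st["tool_pos"] if p0 is None else np.array(p0);ph0=phi(st) if ph0 is None else ph0
    a=np.radians(ph0);d=np.array(p)-p0
    return np.round(np.r_[[d@[np.cos(a),np.sin(a),0],d@[np.sin(a),-np.cos(a),0],-d[2]]/np.array(.5),-np.radians((ph-ph0+180)%360-180)/1.5],4)
E
python3 - <<'E'
from h import *
t,s=cam("top"),cam("scene")
for n,a,b in(("brush",(396.4,217.4),(256.7,184.6)),("scr",(419,219.6),(234,184.6)),("spoon",(441.4,222),(211.6,186)),
 ("blue",(459,187),(170+65/5,165+270/5)),
 ("cupA",(273.5,202),(384.3,213.5)),("cupB",(342.5,236),(309.5,200)),("cupC",(271,272),(369,174.5)),("cup0",(193.3,248.9),(443.2,182.2))):
    print(n,*tri([(t,a),(s,b)]))
for uv in((387,266.6),(454,269),(454,282.4),(386,281.4)):print("rack",atz(t,uv,.07))
print("pan",atz(t,(192.5,255.5),.055))
print(phi(manip.state()),go((.52,-.27,.3),90))
E
```

```text
brush [ 0.5944 -0.2386  0.1337] [np.float64(0.0026791843825931076), np.float64(0.0026791843825931163)]
scr [ 0.5898 -0.2982  0.1359] [np.float64(0.0030016490085827464), np.float64(0.0030016490085827095)]
spoon [ 0.5853 -0.3579  0.1338] [np.float64(0.003507365519684145), np.float64(0.0035073655196841513)]
blue [ 0.6885 -0.4149  0.1125] [np.float64(0.0023132724006348043), np.float64(0.002313272400634857)]
cupA [0.6461 0.0994 0.0423] [np.float64(0.0024462753326729733), np.float64(0.0024462753326729746)]
cupB [ 0.554  -0.1005  0.0385] [np.float64(0.002691457043087203), np.float64(0.0026914570430872226)]
cupC [0.4463 0.0968 0.0398] [np.float64(0.002035092951296458), np.float64(0.002035092951296512)]
cup0 [0.5052 0.3204 0.0306] [np.float64(0.0012206938158630957), np.float64(0.0012206938158632384)]
rack [ 0.4683 -0.2253  0.07  ]
rack [ 0.4674 -0.4092  0.07  ]
rack [ 0.431  -0.4082  0.07  ]
rack [ 0.428  -0.2226  0.07  ]
pan [0.4837 0.3142 0.055 ]
25.196713083866104 [ 0.711  -0.3174 -0.1828 -0.754 ]
```

Request:
send_rows([
  {"dz":-0.1,"claw":-1},
  {"dz":-0.18},
  {"dx":0.71,"dy":-0.317,"dz":-0.18,"yaw":-0.754},
  {"dx":0.71,"dy":-0.317,"dz":-0.18,"yaw":-0.754},
  {"dx":0.71,"dy":-0.317,"dz":-0.18,"yaw":-0.754},
  {"dx":0.71,"dy":-0.317,"dz":-0.18,"yaw":-0.754},
  {"dx":0.71,"dy":-0.317,"dz":-0.18,"yaw":-0.754},
  {"dx":0.71,"dy":-0.317,"dz":-0.18,"yaw":-0.754},
  {"dx":0.71,"dy":-0.317,"dz":-0.18,"yaw":-0.754},
  {"dx":0.71,"dy":-0.317,"dz":-0.18,"yaw":-0.754},
  {"dx":0.71,"dy":-0.317,"dz":-0.18,"yaw":-0.754},
  {"dx":0.71,"dy":-0.317,"dz":-0.18,"yaw":-0.754},
  {"dx":0.71,"dy":-0.317,"dz":-0.18,"yaw":-0.754},
])

```text
invalid input
```

```bash
python3 - <<'E'
from h import *
im,c,st=snap("wrist","w1");print(st["tool_pos"],phi(st))
np.save("w1.npy",c[1])
cv2.imwrite("pics/w1b.png",cv2.resize(im[:,:,::-1],(800,500),interpolation=2))
E
```

```text
[ 0.2659 -0.565   0.2086] 25.196713083866104
```

View pics/w1b.png

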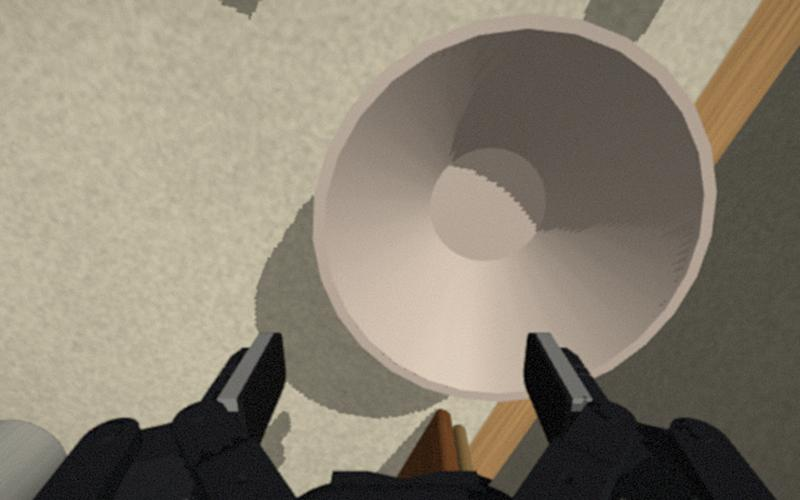

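The call was refused, probably because every row needs all five fields. The picture shows only the bowl below the open fingers, from the start pose.

Request:
send_rows([
  {"dx":0,"dy":0,"dz":-0.1,"yaw":0,"claw":-1},
  {"dx":0,"dy":0,"dz":-0.18,"yaw":0,"claw":-1},
  {"dx":0.71,"dy":-0.317,"dz":-0.18,"yaw":-0.754,"claw":-1},
  {"dx":0.71,"dy":-0.317,"dz":-0.18,"yaw":-0.754,"claw":-1},
  {"dx":0.71,"dy":-0.317,"dz":-0.18,"yaw":-0.754,"claw":-1},
  {"dx":0.71,"dy":-0.317,"dz":-0.18,"yaw":-0.754,"claw":-1},
  {"dx":0.71,"dy":-0.317,"dz":-0.18,"yaw":-0.754,"claw":-1},
  {"dx":0.71,"dy":-0.317,"dz":-0.18,"yaw":-0.754,"claw":-1},
  {"dx":0.71,"dy":-0.317,"dz":-0.18,"yaw":-0.754,"claw":-1},
  {"dx":0.71,"dy":-0.317,"dz":-0.18,"yaw":-0.754,"claw":-1},
  {"dx":0.71,"dy":-0.317,"dz":-0.18,"yaw":-0.754,"claw":-1},
  {"dx":0.71,"dy":-0.317,"dz":-0.18,"yaw":-0.754,"claw":-1},
  {"dx":0.71,"dy":-0.317,"dz":-0.18,"yaw":-0.754,"claw":-1},
])

```text
time: 1.78
tool_pos: [0.5192, -0.2719, 0.2998]
tool_rot: [0.0, 0.708, 0.706, -0.0]
contact_force: [0.2, 0.6, 0.4]
gripper_width: 1.002
grasp_force: 0.0
```

```bash
python3 - <<'E'
from h import *
im,c,st=snap("wrist","w1");print(st["tool_pos"],phi(st))
np.save("w1.npy",c[1])
cv2.imwrite("pics/w1b.png",cv2.resize(im[:,:,::-1],(800,500),interpolation=2))
E
```

```text
[ 0.5192 -0.2719  0.2998] 89.89193291291072
```

View pics/w1b.png

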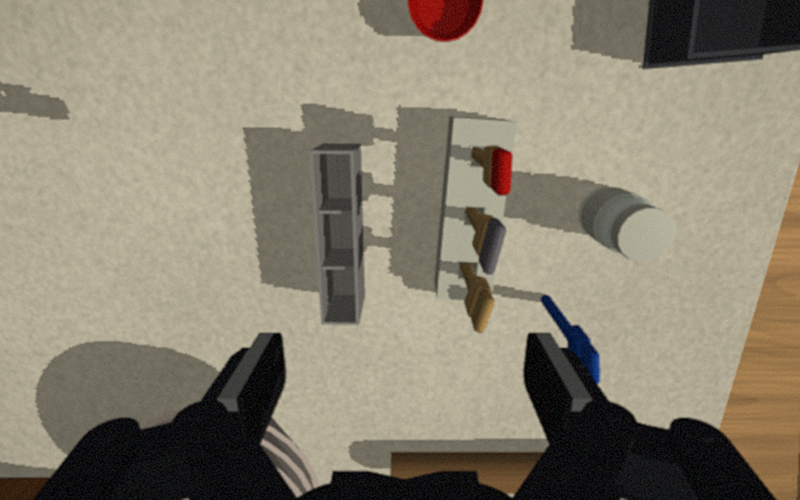

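The wrist view shows the rack (about 338,235), brush head (500,170), scraper head (490,245) and spoon (480,305). The blue look-alike is apart at (580,345). Next, a second place for the wrist camera.

Request:
send_rows([
  {"dx":-0.12,"dy":0.16,"dz":0.1,"yaw":0,"claw":-1},
  {"dx":-0.12,"dy":0.16,"dz":0.1,"yaw":0,"claw":-1},
  {"dx":-0.12,"dy":0.16,"dz":0.1,"yaw":0,"claw":-1},
  {"dx":-0.12,"dy":0.16,"dz":0.1,"yaw":0,"claw":-1},
  {"dx":-0.12,"dy":0.16,"dz":0.1,"yaw":0,"claw":-1},
])

```text
time: 2.45
tool_pos: [0.5998, -0.3309, 0.2521]
tool_rot: [0.002, 0.707, 0.707, 0.0]
contact_force: [0.3, 0.0, 0.0]
gripper_width: 1.001
grasp_force: 0.0
```

```bash
python3 - <<'E'
from h import *
im,c,st=snap("wrist","w2");print(st["tool_pos"],phi(st))
np.save("w2.npy",c[1])
a=cv2.imread("pics/w1.png")[85:275,240:420];b=im[:,:,::-1][60:270,130:400]
for i,(q,f) in enumerate(((a,3.1),(b,2.8))): print(q.shape)
A=cv2.resize(a,None,fx=3,fy=3,interpolation=2);B=cv2.resize(b,None,fx=2.8,fy=2.8,interpolation=2)
cv2.imwrite("pics/w1c.png",A);cv2.imwrite("pics/w2c.png",B)
E
```

```text
[ 0.5998 -0.3309  0.2521] 90.00153629487976
(190, 180, 3)
(210, 270, 3)
```

View pics/w1c.png

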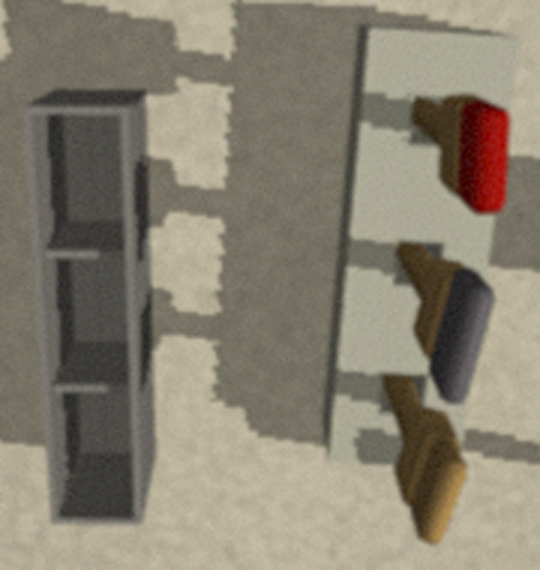

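View pics/w2c.png

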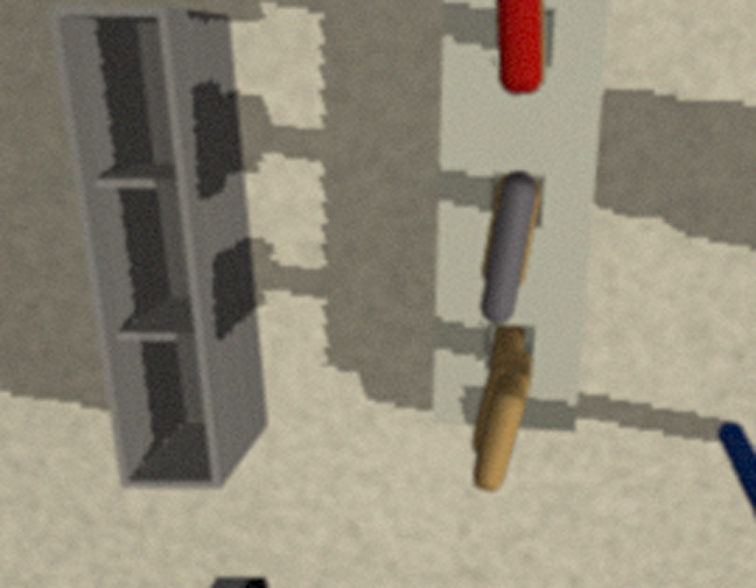

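```bash
python3 - <<'E'
from h import *
K=manip.camera_params("wrist")["camera_matrix"];c1=(K,np.load("w1.npy"));c2=(K,np.load("w2.npy"))
im=cv2.imread("pics/w2.png")[:,:,::-1].copy()
for s,c,e in red(im): print(s,c,e)
r1=lambda u,v:(240+u/3,85+v/3);r2=lambda u,v:(130+u/2.8,60+v/2.8)
print("scr",tri([(c1,r1(469,335)),(c2,r2(508,247))]),atz(c2,r2(508,247),.152))
print("spoon",tri([(c1,r1(447,500)),(c2,r2(500,435))]),atz(c2,r2(500,435),.149))
a,b=atz(c2,r2(519,180),.152),atz(c2,r2(497,315),.152);print("yaw scr",np.degrees(np.arctan2(*(a-b)[1::-1])),np.linalg.norm(a-b))
a,b=atz(c2,r2(511,382),.149),atz(c2,r2(488,483),.149);print("yaw sp",np.degrees(np.arctan2(*(a-b)[1::-1])),np.linalg.norm(a-b))
print("drainer edge", atz(c2,r2(443,90),.045),atz(c2,r2(434,420),.045),atz(c2,r2(603,90),.045),atz(c2,r2(577,430),.045))
for n,q1,q2 in(("nw",(30,105),(58,14)),("ne",(146,97),(165,14)),("sw",(55,518),(124,485)),("se",(138,518),(218,484))):print("rack",n,tri([(c1,r1(*q1)),(c2,r2(*q2))])[0],atz(c1,r1(*q1),.07))
for n,q1,q2 in(("scr",(425,248),(538,200)),("sp",(398,380),(512,345)),):print("foot",n,atz(c1,r1(*q1),.045),atz(c2,r2(*q2),.045))
print("foot br",atz(c1,r1(425,112),.045))
for z in(.11,.136,.149):print("brush c1",atz(c1,r1(487,157),z))
E
```

```text
[308  46  15  47 653] [315.121   68.9541] ((315.4525146484375, 69.2305679321289), (19.027956008911133, 50.4927864074707), 177.9254913330078)
scr (array([ 0.5904, -0.2975,  0.1487]), [np.float64(0.0009191387057867038), np.float64(0.000919138705786575)]) [ 0.5901 -0.2977  0.152 ]
spoon (array([ 0.5867, -0.3553,  0.1521]), [np.float64(0.0004679055358984401), np.float64(0.0004679055358985641)]) [ 0.5868 -0.3561  0.149 ]
yaw scr 80.12973874571601 0.03898932911561348
yaw sp 77.23249272304355 0.0340712373023537
drainer edge [ 0.563  -0.2588  0.045 ] [ 0.5545 -0.3916  0.045 ] [ 0.623  -0.2588  0.045 ] [ 0.6149 -0.3963  0.045 ]
rack nw [ 0.4331 -0.2319  0.0648] [ 0.4348 -0.2304  0.07  ]
rack ne [ 0.4786 -0.2299  0.0838] [ 0.4792 -0.2275  0.07  ]
rack sw [ 0.4327 -0.4082  0.0714] [ 0.4327 -0.4081  0.07  ]
rack se [ 0.4687 -0.4102  0.0674] [ 0.4692 -0.4082  0.07  ]
foot scr [ 0.5931 -0.2931  0.045 ] [ 0.5985 -0.2997  0.045 ]
foot sp [ 0.5844 -0.3533  0.045 ] [ 0.5878 -0.3587  0.045 ]
foot br [ 0.59   -0.2363  0.045 ]
brush c1 [ 0.6015 -0.2443  0.11  ]
brush c1 [ 0.5954 -0.2402  0.136 ]
brush c1 [ 0.5924 -0.2381  0.149 ]
```

Both views agree: the tool heads are at x≈0.59, z≈0.15, and the rack's centre is about (0.451,-0.319). I'll take the beech spoon first.

Request:
send_rows([
  {"dx":-0.05,"dy":-0.026,"dz":0.06,"yaw":0.151,"claw":-1},
  {"dx":-0.05,"dy":-0.026,"dz":0.12,"yaw":0.151,"claw":-1},
  {"dx":-0.05,"dy":-0.026,"dz":0.2,"yaw":0.151,"claw":-1},
  {"dx":-0.05,"dy":-0.026,"dz":0.28,"yaw":0.151,"claw":-1},
  {"dx":-0.05,"dy":-0.026,"dz":0.324,"yaw":0.151,"claw":-1},
  {"dx":-0.05,"dy":-0.026,"dz":0.324,"yaw":0.151,"claw":-1},
  {"dx":-0.05,"dy":-0.026,"dz":0.324,"yaw":0.151,"claw":1},
  {"dx":-0.05,"dy":-0.026,"dz":0.324,"yaw":0.151,"claw":1},
  {"dx":-0.05,"dy":-0.026,"dz":0.324,"yaw":0.151,"claw":1},
  {"dx":-0.05,"dy":-0.026,"dz":0.324,"yaw":0.151,"claw":1},
  {"dx":-0.05,"dy":-0.026,"dz":0.324,"yaw":0.151,"claw":1},
  {"dx":-0.05,"dy":-0.026,"dz":0.324,"yaw":0.151,"claw":1},
  {"dx":-0.05,"dy":-0.026,"dz":0.324,"yaw":0.151,"claw":1},
  {"dx":-0.05,"dy":-0.026,"dz":0.324,"yaw":0.151,"claw":1},
])

```text
time: 4.25
tool_pos: [0.5873, -0.3563, 0.0886]
tool_rot: [0.001, 0.782, 0.623, 0.0]
contact_force: [0.7, 0.3, 5.3]
gripper_width: 0.144
grasp_force: 62.2
```

Request:
send_rows([
  {"dx":0,"dy":0,"dz":-0.06,"yaw":0,"claw":1},
  {"dx":0,"dy":0,"dz":-0.14,"yaw":0,"claw":1},
  {"dx":0,"dy":0,"dz":-0.2,"yaw":0,"claw":1},
  {"dx":0,"dy":0,"dz":-0.24,"yaw":0,"claw":1},
  {"dx":0,"dy":0,"dz":-0.24,"yaw":0,"claw":1},
])

```text
time: 4.88
tool_pos: [0.5874, -0.3563, 0.209]
tool_rot: [0.001, 0.782, 0.623, 0.0]
contact_force: [0.0, -0.2, -1.1]
gripper_width: 0.142
grasp_force: 61.5
```

```bash
python3 - <<'E'
from h import *
im,c,st=snap("wrist","w3");print(st["tool_pos"],phi(st),st["contact_force"])
s=manip.grab_frame("scene")[:,:,::-1][110:260,130:300]
cv2.imwrite("pics/m3.png",np.hstack([cv2.resize(s,(510,450),interpolation=2),cv2.resize(im[150:390,200:440,::-1],(290,450))]))
print(go((.451,-.378,.21),90,st))
E
```

```text
[ 0.5874 -0.3563  0.209 ] 77.02333728014256 [ 0.0365 -0.2242 -1.1252]
[-0.1034 -0.256  -0.0021 -0.151 ]
```

View pics/m3.png

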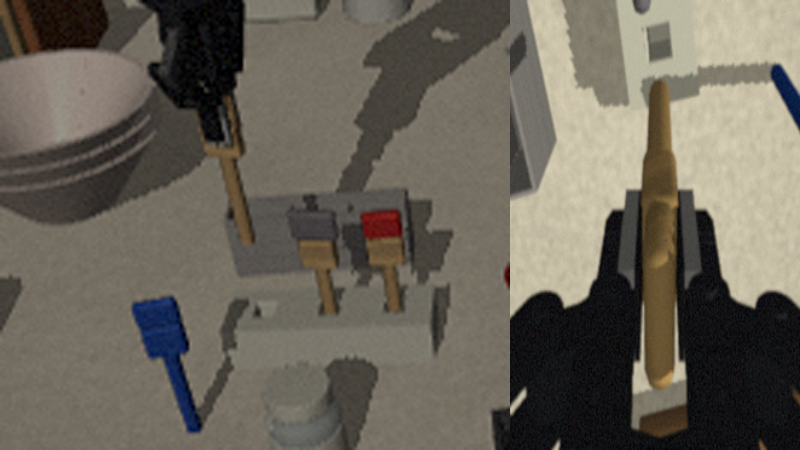

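The spoon is held with its foot near the tool axis (wrist crop 658,85), clear of the blue look-alike. Next, over the rack's -y compartment and down.

Request:
send_rows([
  {"dx":-0.103,"dy":-0.256,"dz":0,"yaw":-0.151,"claw":1},
  {"dx":-0.103,"dy":-0.256,"dz":0,"yaw":-0.151,"claw":1},
  {"dx":-0.103,"dy":-0.256,"dz":0,"yaw":-0.151,"claw":1},
  {"dx":-0.103,"dy":-0.256,"dz":0,"yaw":-0.151,"claw":1},
  {"dx":-0.103,"dy":-0.256,"dz":0.04,"yaw":-0.151,"claw":1},
  {"dx":-0.103,"dy":-0.256,"dz":0.08,"yaw":-0.151,"claw":1},
  {"dx":-0.103,"dy":-0.256,"dz":0.12,"yaw":-0.151,"claw":1},
  {"dx":-0.103,"dy":-0.256,"dz":0.16,"yaw":-0.151,"claw":1},
  {"dx":-0.103,"dy":-0.256,"dz":0.2,"yaw":-0.151,"claw":1},
  {"dx":-0.103,"dy":-0.256,"dz":0.23,"yaw":-0.151,"claw":1},
  {"dx":-0.103,"dy":-0.256,"dz":0.24,"yaw":-0.151,"claw":1},
  {"dx":-0.103,"dy":-0.256,"dz":0.24,"yaw":-0.151,"claw":1},
])

```text
time: 6.48
tool_pos: [0.4508, -0.3777, 0.0881]
tool_rot: [0.0, 0.707, 0.707, 0.0]
contact_force: [-0.4, -0.3, -0.2]
gripper_width: 0.143
grasp_force: 61.5
```

Request:
send_rows([
  {"dx":0,"dy":0,"dz":0.004,"yaw":0,"claw":1},
  {"dx":0,"dy":0,"dz":0.004,"yaw":0,"claw":1},
  {"dx":0,"dy":0,"dz":0.004,"yaw":0,"claw":0.5},
  {"dx":0,"dy":0,"dz":0.004,"yaw":0,"claw":-1},
  {"dx":0,"dy":0,"dz":0.004,"yaw":0,"claw":-1},
  {"dx":0,"dy":0,"dz":0.004,"yaw":0,"claw":-1},
  {"dx":0,"dy":0,"dz":0.004,"yaw":0,"claw":-1},
  {"dx":0,"dy":0,"dz":0.004,"yaw":0,"claw":-1},
  {"dx":0,"dy":0,"dz":-0.08,"yaw":0,"claw":-1},
  {"dx":0,"dy":0,"dz":-0.17,"yaw":0,"claw":-1},
  {"dx":0,"dy":0,"dz":-0.24,"yaw":0,"claw":-1},
  {"dx":0,"dy":0,"dz":-0.24,"yaw":0,"claw":-1},
])

```text
time: 7.98
tool_pos: [0.4521, -0.379, 0.2121]
tool_rot: [0.004, 0.707, 0.707, -0.0]
contact_force: [-0.2, -0.3, -0.1]
gripper_width: 0.999
grasp_force: 0.0
```

```bash
python3 - <<'E'
from h import *
im,c,st=snap("wrist","w4");print(st["tool_pos"],phi(st),st["contact_force"])
s=manip.grab_frame("scene")[:,:,::-1][150:250,180:290]
cv2.imwrite("pics/m4.png",np.hstack([cv2.resize(s,(440,400),interpolation=2),cv2.resize(im[50:290,230:446,::-1],(360,400))]))
print(go((.5915,-.2972,.09),80,st))
E
```

```text
[ 0.4521 -0.379   0.2121] 90.00080008521728 [-0.2471 -0.2798 -0.1417]
[0.1636 0.2788 0.2443 0.1164]
```

View pics/m4.png

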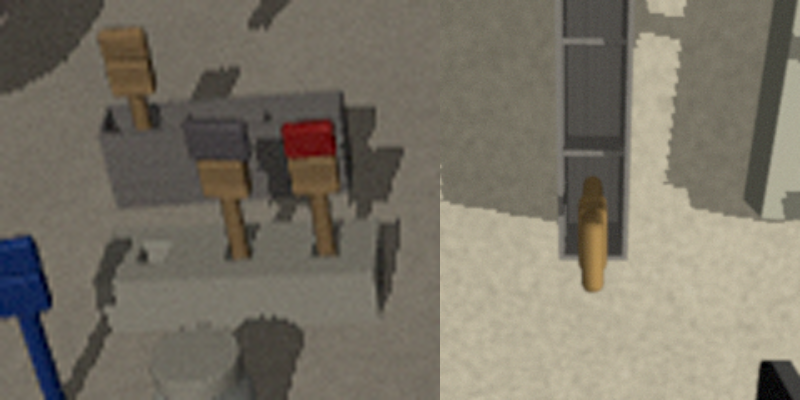

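The spoon stands in the rack's -y compartment, centred in x (592 in a 565–625 opening). Next the scraper.

Request:
send_rows([
  {"dx":0.164,"dy":0.279,"dz":0,"yaw":0.116,"claw":-1},
  {"dx":0.164,"dy":0.279,"dz":0,"yaw":0.116,"claw":-1},
  {"dx":0.164,"dy":0.279,"dz":0,"yaw":0.116,"claw":-1},
  {"dx":0.164,"dy":0.279,"dz":0.02,"yaw":0.116,"claw":-1},
  {"dx":0.164,"dy":0.279,"dz":0.08,"yaw":0.116,"claw":-1},
  {"dx":0.164,"dy":0.279,"dz":0.16,"yaw":0.116,"claw":-1},
  {"dx":0.164,"dy":0.279,"dz":0.22,"yaw":0.116,"claw":-1},
  {"dx":0.164,"dy":0.279,"dz":0.244,"yaw":0.116,"claw":-1},
  {"dx":0.164,"dy":0.279,"dz":0.244,"yaw":0.116,"claw":-1},
  {"dx":0.164,"dy":0.279,"dz":0.244,"yaw":0.116,"claw":1},
  {"dx":0.164,"dy":0.279,"dz":0.244,"yaw":0.116,"claw":1},
  {"dx":0.164,"dy":0.279,"dz":0.244,"yaw":0.116,"claw":1},
  {"dx":0.164,"dy":0.279,"dz":0.244,"yaw":0.116,"claw":1},
  {"dx":0.164,"dy":0.279,"dz":0.244,"yaw":0.116,"claw":1},
  {"dx":0.164,"dy":0.279,"dz":0.244,"yaw":0.116,"claw":1},
  {"dx":0.164,"dy":0.279,"dz":0.244,"yaw":0.116,"claw":1},
  {"dx":0.164,"dy":0.279,"dz":0.244,"yaw":0.116,"claw":1},
])

```text
time: 10.2
tool_pos: [0.5905, -0.2956, 0.0864]
tool_rot: [0.001, 0.766, 0.643, 0.0]
contact_force: [0.2, 0.4, 4.3]
gripper_width: 0.145
grasp_force: 61.4
```

Request:
send_rows([
  {"dx":0,"dy":0,"dz":-0.06,"yaw":0,"claw":1},
  {"dx":0,"dy":0,"dz":-0.14,"yaw":0,"claw":1},
  {"dx":0,"dy":0,"dz":-0.2,"yaw":0,"claw":1},
  {"dx":0,"dy":0,"dz":-0.24,"yaw":0,"claw":1},
  {"dx":0,"dy":0,"dz":-0.24,"yaw":0,"claw":1},
  {"dx":-0.094,"dy":-0.266,"dz":-0.24,"yaw":-0.116,"claw":1},
  {"dx":-0.094,"dy":-0.266,"dz":-0.24,"yaw":-0.116,"claw":1},
  {"dx":-0.094,"dy":-0.266,"dz":-0.24,"yaw":-0.116,"claw":1},
  {"dx":-0.094,"dy":-0.266,"dz":-0.24,"yaw":-0.116,"claw":1},
  {"dx":-0.094,"dy":-0.266,"dz":-0.24,"yaw":-0.116,"claw":1},
  {"dx":-0.094,"dy":-0.266,"dz":-0.16,"yaw":-0.116,"claw":1},
  {"dx":-0.094,"dy":-0.266,"dz":-0.12,"yaw":-0.116,"claw":1},
  {"dx":-0.094,"dy":-0.266,"dz":-0.08,"yaw":-0.116,"claw":1},
  {"dx":-0.094,"dy":-0.266,"dz":-0.04,"yaw":-0.116,"claw":1},
  {"dx":-0.094,"dy":-0.266,"dz":-0.01,"yaw":-0.116,"claw":1},
  {"dx":-0.094,"dy":-0.266,"dz":0,"yaw":-0.116,"claw":1},
  {"dx":-0.094,"dy":-0.266,"dz":0,"yaw":-0.116,"claw":1},
])

```text
time: 12.32
tool_pos: [0.4511, -0.3189, 0.086]
tool_rot: [0.0, 0.707, 0.707, 0.0]
contact_force: [0.5, -0.2, -0.9]
gripper_width: 0.144
grasp_force: 60.7
```

Request:
send_rows([
  {"dx":0,"dy":0,"dz":0.004,"yaw":0,"claw":1},
  {"dx":0,"dy":0,"dz":0.004,"yaw":0,"claw":0.5},
  {"dx":0,"dy":0,"dz":0.004,"yaw":0,"claw":-1},
  {"dx":0,"dy":0,"dz":0.004,"yaw":0,"claw":-1},
  {"dx":0,"dy":0,"dz":0.004,"yaw":0,"claw":-1},
  {"dx":0,"dy":0,"dz":0.004,"yaw":0,"claw":-1},
  {"dx":0,"dy":0,"dz":-0.08,"yaw":0,"claw":-1},
  {"dx":0,"dy":0,"dz":-0.17,"yaw":0,"claw":-1},
  {"dx":0,"dy":0,"dz":-0.24,"yaw":0,"claw":-1},
  {"dx":0,"dy":0,"dz":-0.24,"yaw":0,"claw":-1},
  {"dx":0.16,"dy":0.284,"dz":-0.24,"yaw":0,"claw":-1},
  {"dx":0.16,"dy":0.284,"dz":-0.24,"yaw":0,"claw":-1},
  {"dx":0.16,"dy":0.284,"dz":-0.24,"yaw":0,"claw":-1},
  {"dx":0.16,"dy":0.284,"dz":-0.22,"yaw":0,"claw":-1},
  {"dx":0.16,"dy":0.284,"dz":-0.16,"yaw":0,"claw":-1},
  {"dx":0.16,"dy":0.284,"dz":-0.08,"yaw":0,"claw":-1},
  {"dx":0.16,"dy":0.284,"dz":-0.03,"yaw":0,"claw":-1},
  {"dx":0.16,"dy":0.284,"dz":0,"yaw":0,"claw":-1},
  {"dx":0.16,"dy":0.284,"dz":0,"yaw":0,"claw":-1},
])

```text
time: 14.7
tool_pos: [0.5913, -0.2384, 0.0837]
tool_rot: [-0.002, 0.707, 0.707, -0.001]
contact_force: [-0.6, -0.6, 0.8]
gripper_width: 1.0
grasp_force: 0.0
```

Request:
send_rows([
  {"dx":0,"dy":0,"dz":0,"yaw":0,"claw":1},
  {"dx":0,"dy":0,"dz":0,"yaw":0,"claw":1},
  {"dx":0,"dy":0,"dz":0,"yaw":0,"claw":1},
  {"dx":0,"dy":0,"dz":0,"yaw":0,"claw":1},
  {"dx":0,"dy":0,"dz":0,"yaw":0,"claw":1},
  {"dx":0,"dy":0,"dz":0,"yaw":0,"claw":1},
  {"dx":0,"dy":0,"dz":0,"yaw":0,"claw":1},
  {"dx":0,"dy":0,"dz":0,"yaw":0,"claw":1},
])

```text
time: 15.7
tool_pos: [0.5934, -0.2389, 0.0865]
tool_rot: [0.001, 0.707, 0.707, 0.0]
contact_force: [0.5, 0.8, 4.6]
gripper_width: 0.146
grasp_force: 61.3
```

Request:
send_rows([
  {"dx":0,"dy":0,"dz":-0.06,"yaw":0,"claw":1},
  {"dx":0,"dy":0,"dz":-0.14,"yaw":0,"claw":1},
  {"dx":0,"dy":0,"dz":-0.2,"yaw":0,"claw":1},
  {"dx":0,"dy":0,"dz":-0.24,"yaw":0,"claw":1},
  {"dx":0,"dy":0,"dz":-0.24,"yaw":0,"claw":1},
  {"dx":-0.042,"dy":-0.284,"dz":-0.24,"yaw":0,"claw":1},
  {"dx":-0.042,"dy":-0.284,"dz":-0.24,"yaw":0,"claw":1},
  {"dx":-0.042,"dy":-0.284,"dz":-0.24,"yaw":0,"claw":1},
  {"dx":-0.042,"dy":-0.284,"dz":-0.24,"yaw":0,"claw":1},
  {"dx":-0.042,"dy":-0.284,"dz":-0.24,"yaw":0,"claw":1},
  {"dx":-0.042,"dy":-0.284,"dz":-0.16,"yaw":0,"claw":1},
  {"dx":-0.042,"dy":-0.284,"dz":-0.12,"yaw":0,"claw":1},
  {"dx":-0.042,"dy":-0.284,"dz":-0.08,"yaw":0,"claw":1},
  {"dx":-0.042,"dy":-0.284,"dz":-0.04,"yaw":0,"claw":1},
  {"dx":-0.042,"dy":-0.284,"dz":-0.01,"yaw":0,"claw":1},
  {"dx":-0.042,"dy":-0.284,"dz":0,"yaw":0,"claw":1},
  {"dx":-0.042,"dy":-0.284,"dz":0,"yaw":0,"claw":1},
])

```text
time: 17.82
tool_pos: [0.4511, -0.2599, 0.086]
tool_rot: [0.0, 0.707, 0.707, 0.0]
contact_force: [-0.6, 0.6, -0.3]
gripper_width: 0.143
grasp_force: 60.7
```

Request:
send_rows([
  {"dx":0,"dy":0,"dz":0.004,"yaw":0,"claw":1},
  {"dx":0,"dy":0,"dz":0.004,"yaw":0,"claw":0.5},
  {"dx":0,"dy":0,"dz":0.004,"yaw":0,"claw":-1},
  {"dx":0,"dy":0,"dz":0.004,"yaw":0,"claw":-1},
  {"dx":0,"dy":0,"dz":0.004,"yaw":0,"claw":-1},
  {"dx":0,"dy":0,"dz":0.004,"yaw":0,"claw":-1},
  {"dx":0,"dy":0,"dz":-0.08,"yaw":0,"claw":-1},
  {"dx":0,"dy":0,"dz":-0.17,"yaw":0,"claw":-1},
  {"dx":0,"dy":0,"dz":-0.25,"yaw":0,"claw":-1},
  {"dx":0,"dy":0,"dz":-0.34,"yaw":0,"claw":-1},
  {"dx":0,"dy":0,"dz":-0.42,"yaw":0,"claw":-1},
  {"dx":0,"dy":0,"dz":-0.42,"yaw":0,"claw":-1},
])

```text
time: 19.32
tool_pos: [0.4524, -0.2608, 0.3005]
tool_rot: [0.004, 0.707, 0.707, 0.001]
contact_force: [-0.4, -0.3, -0.3]
gripper_width: 0.998
grasp_force: 0.0
```

```bash
python3 - <<'E'
from h import *
im,c,st=snap("top","t5");st=manip.state();print(st["tool_pos"],phi(st),st["joint_pos"])
for s,ce,e in red(im):
    if s[1]<330 and s[0]<400: print(s,ce,e)
print(go((.554,-.16,.28),90,st),go((.45,-.1,.34),0,st))
E
```

```text
[ 0.4515 -0.2601  0.2976] 90.00118644451001 [-0.6656 -0.2375  1.7398  0.      1.6357 -0.6656]
[265 199  17  13 151] [273.053  205.7351] ((273.1325378417969, 205.24647521972656), (12.644735336303711, 16.163787841796875), 88.36241149902344)
[334 235  17  11 135] [341.4444 240.1259] ((341.6645812988281, 240.0634002685547), (10.207876205444336, 16.861738204956055), 102.11387634277344)
[184 240  20  19 262] [193.7481 249.7634] ((193.5133819580078, 249.27784729003906), (17.810808181762695, 19.97724723815918), 68.79505157470703)
[262 271  17  12 149] [269.9262 276.7584] ((269.7815246582031, 276.62249755859375), (10.966580390930176, 16.934839248657227), 102.31671905517578)
[0.2003 0.205  0.0352 0.    ] [ 0.3203 -0.003  -0.0848  1.0472]
```

All three tools are released in the rack and the cups haven't moved. Next, a survey of the cups with the wrist camera from two places.

Request:
send_rows([
  {"dx":0.68,"dy":0.337,"dz":-0.2,"yaw":1,"claw":-1},
  {"dx":0.68,"dy":0.337,"dz":-0.2,"yaw":1,"claw":-1},
  {"dx":0.68,"dy":0.337,"dz":-0.2,"yaw":1,"claw":-1},
  {"dx":0.68,"dy":0.337,"dz":-0.2,"yaw":1,"claw":-1},
  {"dx":0.68,"dy":0.337,"dz":-0.2,"yaw":1,"claw":-1},
  {"dx":0.68,"dy":0.337,"dz":-0.2,"yaw":1,"claw":-1},
  {"dx":0.68,"dy":0.337,"dz":-0.2,"yaw":1,"claw":-1},
  {"dx":0.68,"dy":0.337,"dz":-0.2,"yaw":1,"claw":-1},
  {"dx":0.68,"dy":0.337,"dz":-0.2,"yaw":1,"claw":-1},
  {"dx":0.68,"dy":0.337,"dz":-0.2,"yaw":1,"claw":-1},
  {"dx":0.68,"dy":0.337,"dz":-0.2,"yaw":1,"claw":-1},
])

```text
time: 20.75
tool_pos: [0.6191, 0.0802, 0.3943]
tool_rot: [-0.0, 0.999, 0.036, -0.001]
contact_force: [0.5, -0.0, 0.2]
gripper_width: 0.997
grasp_force: 0.0
```

```bash
python3 - <<'E'
from h import *
im,c,st=snap("wrist","w6");print(st["tool_pos"],phi(st));np.save("w6.npy",c[1])
cv2.imwrite("pics/w6b.png",cv2.resize(im[:,:,::-1],(800,500)))
E
```

```text
[0.6191 0.0802 0.3943] 4.1154887677308505
```

Request:
send_rows([
  {"dx":0,"dy":-0.24,"dz":0.1,"yaw":0,"claw":-1},
  {"dx":0,"dy":-0.24,"dz":0.1,"yaw":0,"claw":-1},
  {"dx":0,"dy":-0.24,"dz":0.1,"yaw":0,"claw":-1},
  {"dx":0,"dy":-0.24,"dz":0.1,"yaw":0,"claw":-1},
  {"dx":0,"dy":-0.24,"dz":0.1,"yaw":0,"claw":-1},
])

```text
time: 21.42
tool_pos: [0.6115, 0.1989, 0.3469]
tool_rot: [0.0, 0.999, 0.035, 0.001]
contact_force: [1.0, -1.1, 0.3]
gripper_width: 1.001
grasp_force: 0.0
```

```bash
cat >> h.py <<'E'
from scipy.optimize import minimize
def redmask(im):
    i=cv2.GaussianBlur(im,(3,3),0).astype(float);return ((i[...,0]>2.2*i[...,1])&(i[...,0]>2.2*i[...,2])&(i[...,0]>30)).astype(np.uint8)
def fitcup(views,x0,z0=0.,h=(0,.04),r=(.022,.034),fz=True):
    """views [(cam,mask)]; fits x,y,z of the cup's underside to the outlines; returns xyz, IoU"""
    a=np.linspace(0,2*np.pi,60);pts=np.vstack([np.c_[q*np.cos(a),q*np.sin(a),0*a+k] for q,k in zip(r,h)])
    ms=[]
    for c,m in views:
        uv=proj(c,np.r_[x0,z0+.03]);n,l=cv2.connectedComponents(m);ids=np.unique(l[int(uv[1])-12:int(uv[1])+13,int(uv[0])-12:int(uv[0])+13]);ids=ids[ids>0]
        k=max(ids,key=lambda i:(l==i).sum());ms.append(cv2.morphologyEx((l==k).astype(np.uint8),cv2.MORPH_CLOSE,np.ones((9,9))))
    def f(p):
        t=0
        for (c,_),m in zip(views,ms):
            P=pts+np.r_[p[:2],p[2] if fz else z0];uv=np.array([proj(c,X) for X in P]);H=cv2.convexHull((uv*16).astype(np.int32))
            d=np.zeros(m.shape,np.uint8);cv2.fillConvexPoly(d,H,255,cv2.LINE_AA,4);d=d/255.;t+=np.minimum(d,m).sum()/np.maximum(d,m).sum()
        return -t/len(views)
    s=minimize(f,[*x0,z0],method="Nelder-Mead",options=dict(initial_simplex=np.array([[*x0,z0]]*4)+np.vstack([np.zeros(3),np.diag([.01,.01,.008])]),xatol=1e-4,fatol=1e-5))
    return s.x,-s.fun
E
python3 - <<'E'
from h import *
im,c,st=snap("wrist","w7");print(st["tool_pos"],phi(st));np.save("w7.npy",c[1])
K=c[0];c6=(K,np.load("w6.npy"));m6=redmask(cv2.imread("pics/w6.png")[:,:,::-1]);m7=redmask(im)
for n,x0,z in(("A",(.646,.099),0),("B",(.554,-.1),0),("C",(.446,.097),0),("0",(.505,.32),.004)):
    print(n,fitcup([(c6,m6),(c,m7)],x0,z),fitcup([(c6,m6)],x0,z,fz=False),fitcup([(c,m7)],x0,z,fz=False))
E
```

```text
[0.6115 0.1989 0.3469] 3.980224111766592
A (array([ 0.6452,  0.0958, -0.0156]), np.float64(0.9114759654636972)) (array([0.6456, 0.0976, 0.0012]), np.float64(0.864570255447426)) (array([ 0.6454,  0.0973, -0.0074]), np.float64(0.8795081652993944))
B (array([ 0.5498, -0.1109, -0.0146]), np.float64(0.8904079137768112)) (array([ 0.5533, -0.1033,  0.0033]), np.float64(0.8470390302298243)) (array([ 0.5529, -0.1025, -0.0008]), np.float64(0.8586588493953828))
C (array([ 0.4364,  0.0932, -0.0174]), np.float64(0.8941824072200957)) (array([ 0.4435,  0.0947, -0.0012]), np.float64(0.8407498704683551)) (array([0.443 , 0.094 , 0.0013]), np.float64(0.8549413355017901))
0 (array([ 0.5016,  0.3204, -0.009 ]), np.float64(0.9353641630367926)) (array([0.5066, 0.3156, 0.0054]), np.float64(0.9059095575295398)) (array([0.5057, 0.316 , 0.0083]), np.float64(0.9056128044681667))
```

View pics/w6b.png

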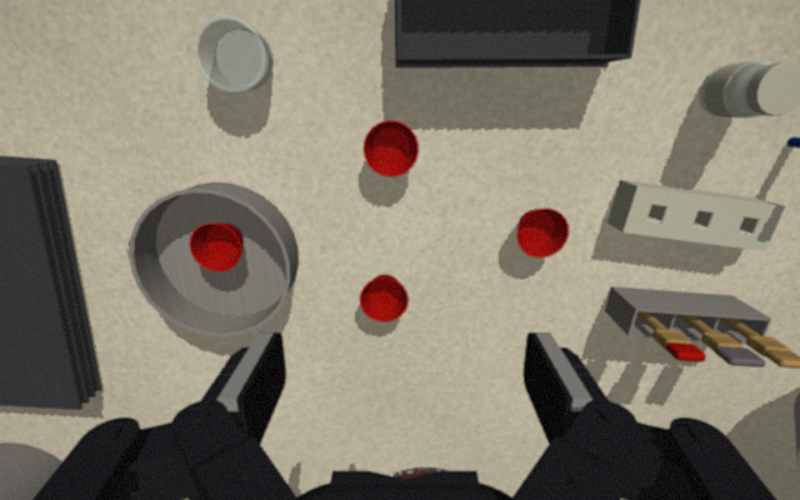

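The wrist view (800-wide) shows three loose cups at (391,148), (543,232) and (384,298), with cup0 at (217,247) in the pan. All three tools stand in the rack. The mask looks shrunken, so I'll add a size parameter to the fit.

```bash
python3 - <<'E'
s=open("h.py").read()
s=s.replace("P=pts+np.r_","P=pts*np.r_[p[3],p[3],1]+np.r_").replace("[*x0,z0],method","[*x0,z0,1],method").replace("np.array([[*x0,z0]]*4)+np.vstack([np.zeros(3),np.diag([.01,.01,.008])])","np.array([[*x0,z0,1]]*5)+np.vstack([np.zeros(4),np.diag([.01,.01,.008,-.06])])")
open("h.py","w").write(s)
E
python3 - <<'E'
from h import *
K=manip.camera_params("wrist")["camera_matrix"];v=[((K,np.load(f"{n}.npy")),redmask(cv2.imread(f"pics/{n}.png")[:,:,::-1])) for n in("w6","w7")]
for n,x0,z in(("A",(.646,.097),0),("B",(.553,-.103),0),("C",(.444,.095),0),("0",(.505,.317),.004)):
    print(n,*fitcup(v,x0,z),*fitcup(v[:1],x0,z,fz=False),*fitcup(v[1:],x0,z,fz=False))
st=manip.state();print(st["tool_pos"],phi(st))
# pan rim ellipse by hand from w6 (800 scale): outer rim extremes left 131,257 right 298,257
c=v[0][0];l,r,t,b=[atz(c,(u/1.25,w/1.25),.055) for u,w in((131,250),(294,262),(212,183),(213,331))];print("pan",l,r,t,b)
E
```

```text
A [0.6469 0.0979 0.0006 0.9278] 0.9696014213902038 [0.647  0.0978 0.004  0.9247] 0.9688396010804071 [0.647  0.0978 0.0009 0.9341] 0.9722571398488551
B [ 0.5539 -0.1044 -0.0015  0.9209] 0.957680393080191 [ 0.5543 -0.1035  0.0039  0.9167] 0.963023788349689 [ 0.554  -0.1043  0.0021  0.9131] 0.9593575003864035
C [ 0.4444  0.0951 -0.0006  0.9135] 0.9608992841357014 [ 0.4447  0.0952 -0.0015  0.9051] 0.9627617372737279 [ 0.4447  0.0951 -0.0001  0.9144] 0.9623607238136628
0 [0.506  0.3163 0.0035 0.9459] 0.9645103780036883 [0.5062 0.3164 0.0069 0.9439] 0.9593580045905271 [0.5062 0.3161 0.0074 0.9449] 0.9702794648098918
[0.6116 0.1988 0.347 ] 3.9623422881566324
pan [0.4999 0.4179 0.055 ] [0.4982 0.212  0.055 ] [0.5932 0.3087 0.055 ] [0.3895 0.3233 0.055 ]
```

The fits agree (z≈0 for the loose cups): A (0.647,0.098), B (0.554,-0.104), C (0.4445,0.095), cup0 (0.506,0.316). Next, grasp A.

Request:
send_rows([
  {"dx":0.057,"dy":0.206,"dz":0.1,"yaw":0,"claw":-1},
  {"dx":0.057,"dy":0.206,"dz":0.2,"yaw":0,"claw":-1},
  {"dx":0.057,"dy":0.206,"dz":0.3,"yaw":0,"claw":-1},
  {"dx":0.057,"dy":0.206,"dz":0.4,"yaw":0,"claw":-1},
  {"dx":0.057,"dy":0.206,"dz":0.48,"yaw":0,"claw":-1},
  {"dx":0.057,"dy":0.206,"dz":0.54,"yaw":0,"claw":-1},
  {"dx":0.057,"dy":0.206,"dz":0.6,"yaw":0,"claw":-1},
  {"dx":0.057,"dy":0.206,"dz":0.64,"yaw":0,"claw":-1},
  {"dx":0.057,"dy":0.206,"dz":0.658,"yaw":0,"claw":-1},
  {"dx":0.057,"dy":0.206,"dz":0.658,"yaw":0,"claw":-1},
  {"dx":0.057,"dy":0.206,"dz":0.658,"yaw":0,"claw":-1},
])

```text
time: 22.85
tool_pos: [0.6478, 0.0993, 0.0183]
tool_rot: [0.0, 0.999, 0.035, 0.001]
contact_force: [-0.4, -0.4, 0.6]
gripper_width: 1.002
grasp_force: 0.0
```

Request:
send_rows([
  {"dx":0,"dy":0,"dz":0,"yaw":0,"claw":0},
  {"dx":0,"dy":0,"dz":0,"yaw":0,"claw":1},
  {"dx":0,"dy":0,"dz":0,"yaw":0,"claw":1},
  {"dx":0,"dy":0,"dz":0,"yaw":0,"claw":1},
  {"dx":0,"dy":0,"dz":0,"yaw":0,"claw":1},
])

```text
time: 23.48
tool_pos: [0.6466, 0.0993, 0.0167]
tool_rot: [0.0, 0.999, 0.035, -0.0]
contact_force: [0.2, -0.2, 0.1]
gripper_width: 0.006
grasp_force: 0.0
```

The fingers shut to zero, so the cup escaped. Looking.

```bash
python3 - <<'E'
from h import *
s=manip.grab_frame("scene")[:,:,::-1][120:270,290:490];t=manip.grab_frame("top")[:,:,::-1];w=manip.grab_frame("wrist")[:,:,::-1]
cv2.imwrite("pics/t8.png",t)
cv2.imwrite("pics/m8.png",np.hstack([cv2.resize(s,(470,352),interpolation=2),cv2.resize(w[40:340,180:460],(328,352))]))
E
```

```text
(no output)
```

View pics/m8.png

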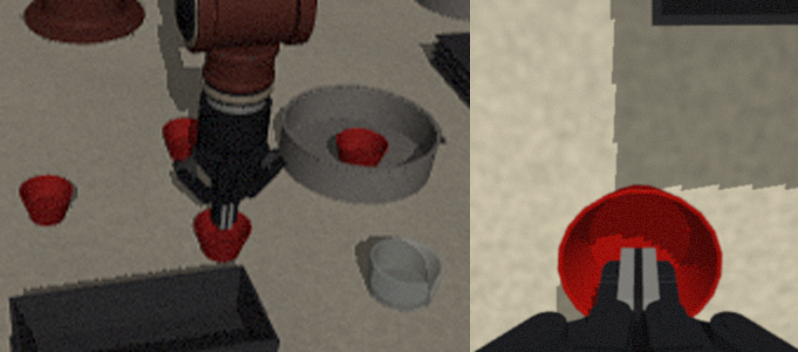

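```bash
python3 - <<'E'
from h import *
c=cam("scene");t=cam("top");st=manip.state();p=st["tool_pos"]
for z in(0.01,.0167,.025,.035,.045,.055):print(z,proj(c,np.r_[p[:2],z]))
im,cw,st=snap("wrist");m=redmask(im);n,l,s,ce=cv2.connectedComponentsWithStats(m)
print([tuple(q) for q in s if q[4]>200])
for X in((.647,.098),):
  for y in(-1,1): print("rim exp",proj(cw,np.r_[X[0],X[1]+y*.034,.04]),"top rim",proj(cw,np.r_[X[0]+.034,X[1],.04]))
E
```

```text
0.01 [382.514  222.5842]
0.0167 [382.6929 220.7615]
0.025 [382.9165 218.4835]
0.035 [383.1889 215.709 ]
0.045 [383.4646 212.9012]
0.055 [383.7436 210.0595]
[(np.int32(0), np.int32(0), np.int32(640), np.int32(400), np.int32(243918)), (np.int32(255), np.int32(198), np.int32(140), np.int32(113), np.int32(9175)), (np.int32(575), np.int32(348), np.int32(65), np.int32(52), np.int32(2907))]
rim exp [394.5853 270.5484] top rim [329.369  199.2215]
rim exp [252.6734 261.7789] top rim [329.369  199.2215]
```

The cup hasn't moved: its rim is where predicted (pixels 255–395). The fingertips simply closed over the rim, sitting about 10 mm shorter than assumed. I'll go up, open, and come down lower.

Request:
send_rows([
  {"dx":0,"dy":0,"dz":-0.06,"yaw":0,"claw":1},
  {"dx":0,"dy":0,"dz":-0.12,"yaw":0,"claw":1},
  {"dx":0,"dy":0,"dz":-0.12,"yaw":0,"claw":-1},
  {"dx":0,"dy":0,"dz":-0.12,"yaw":0,"claw":-1},
  {"dx":0,"dy":0,"dz":-0.12,"yaw":0,"claw":-1},
  {"dx":0,"dy":0,"dz":-0.12,"yaw":0,"claw":-1},
  {"dx":0,"dy":0,"dz":-0.12,"yaw":0,"claw":-1},
  {"dx":0,"dy":0.002,"dz":-0.06,"yaw":0,"claw":-1},
  {"dx":0,"dy":0.002,"dz":-0.01,"yaw":0,"claw":-1},
  {"dx":0,"dy":0.002,"dz":0.02,"yaw":0,"claw":-1},
  {"dx":0,"dy":0.002,"dz":0.026,"yaw":0,"claw":-1},
  {"dx":0,"dy":0.002,"dz":0.026,"yaw":0,"claw":-1},
  {"dx":0,"dy":0.002,"dz":0.026,"yaw":0,"claw":0},
  {"dx":0,"dy":0.002,"dz":0.026,"yaw":0,"claw":1},
  {"dx":0,"dy":0.002,"dz":0.026,"yaw":0,"claw":1},
  {"dx":0,"dy":0.002,"dz":0.026,"yaw":0,"claw":1},
  {"dx":0,"dy":0.002,"dz":0.026,"yaw":0,"claw":1},
])

```text
time: 25.8
tool_pos: [0.6488, 0.0985, 0.0068]
tool_rot: [0.0, 0.999, 0.035, 0.002]
contact_force: [-0.9, -0.1, 5.6]
gripper_width: 0.737
grasp_force: 64.7
```

Held: opening 0.737, 65 N. Lifting and carrying it over cup0.

Request:
send_rows([
  {"dx":0,"dy":0,"dz":-0.06,"yaw":0,"claw":1},
  {"dx":0,"dy":0,"dz":-0.16,"yaw":0,"claw":1},
  {"dx":0,"dy":0,"dz":-0.26,"yaw":0,"claw":1},
  {"dx":-0.063,"dy":-0.114,"dz":-0.26,"yaw":0,"claw":1},
  {"dx":-0.126,"dy":-0.227,"dz":-0.26,"yaw":0,"claw":1},
  {"dx":-0.189,"dy":-0.34,"dz":-0.26,"yaw":0,"claw":1},
  {"dx":-0.252,"dy":-0.454,"dz":-0.26,"yaw":0,"claw":1},
  {"dx":-0.252,"dy":-0.454,"dz":-0.26,"yaw":0,"claw":1},
  {"dx":-0.252,"dy":-0.454,"dz":-0.26,"yaw":0,"claw":1},
  {"dx":-0.252,"dy":-0.454,"dz":-0.22,"yaw":0,"claw":1},
  {"dx":-0.252,"dy":-0.454,"dz":-0.18,"yaw":0,"claw":1},
  {"dx":-0.252,"dy":-0.454,"dz":-0.14,"yaw":0,"claw":1},
  {"dx":-0.252,"dy":-0.454,"dz":-0.11,"yaw":0,"claw":1},
  {"dx":-0.252,"dy":-0.454,"dz":-0.11,"yaw":0,"claw":1},
  {"dx":-0.252,"dy":-0.454,"dz":-0.11,"yaw":0,"claw":1},
])

```text
time: 27.68
tool_pos: [0.5055, 0.3161, 0.0592]
tool_rot: [-0.0, 0.999, 0.035, 0.0]
contact_force: [0.4, 1.1, -0.1]
gripper_width: 0.735
grasp_force: 65.7
```

```bash
python3 - <<'E'
from h import *
st=manip.state();print(st["tool_pos"],st["contact_force"],st["gripper_width"])
t=manip.grab_frame("top")[:,:,::-1];s=manip.grab_frame("scene")[:,:,::-1]
cv2.imwrite("pics/m9.png",np.hstack([cv2.resize(s[110:230,380:500],(400,400),interpolation=2),cv2.resize(t[200:320,130:250],(400,400),interpolation=2)]))
E
```

```text
[0.5055 0.3161 0.0592] [ 0.3946  1.1432 -0.0763] 0.7346560381378455
```

View pics/m9.png

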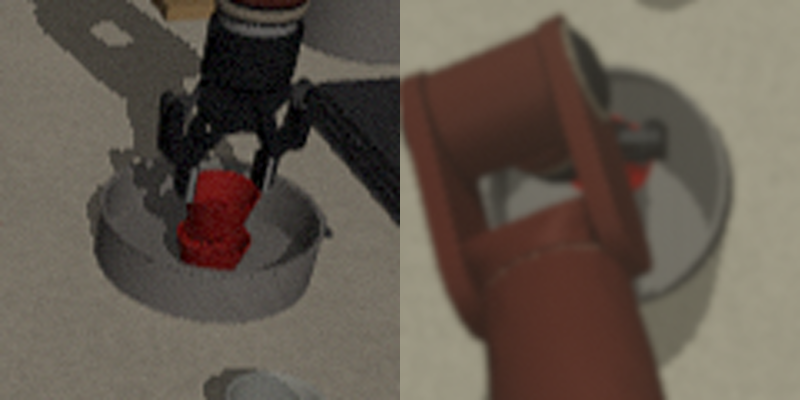

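The held cup is upright and right above cup0 in both views (scene crop 224,190 over 216,245). Lowering it slowly.

Request:
send_rows([
  {"dx":0,"dy":0,"dz":0.015,"yaw":0,"claw":1},
  {"dx":0,"dy":0,"dz":0.03,"yaw":0,"claw":1},
  {"dx":0,"dy":0,"dz":0.04,"yaw":0,"claw":1},
  {"dx":0,"dy":0,"dz":0.05,"yaw":0,"claw":1},
  {"dx":0,"dy":0,"dz":0.06,"yaw":0,"claw":1},
  {"dx":0,"dy":0,"dz":0.066,"yaw":0,"claw":1},
  {"dx":0,"dy":0,"dz":0.066,"yaw":0,"claw":1},
])

```text
time: 28.65
tool_pos: [0.5054, 0.3161, 0.0261]
tool_rot: [-0.0, 0.999, 0.035, 0.0]
contact_force: [0.4, 0.9, 1.3]
gripper_width: 0.738
grasp_force: 65.8
```

Request:
send_rows([
  {"dx":0,"dy":0,"dz":0.003,"yaw":0,"claw":1},
  {"dx":0,"dy":0,"dz":0.006,"yaw":0,"claw":1},
  {"dx":0,"dy":0,"dz":0.006,"yaw":0,"claw":1},
])

```text
time: 29.02
tool_pos: [0.5069, 0.3165, 0.0251]
tool_rot: [-0.001, 0.999, 0.035, 0.002]
contact_force: [1.5, -0.1, 6.9]
gripper_width: 0.74
grasp_force: 66.3
```

Seated: contact force is 7 N up, and z matches the 14 mm nest step. Release and go to a survey pose.

Request:
send_rows([
  {"dx":0,"dy":0,"dz":0.004,"yaw":0,"claw":0.4},
  {"dx":0,"dy":0,"dz":0.004,"yaw":0,"claw":-1},
  {"dx":0,"dy":0,"dz":0.004,"yaw":0,"claw":-1},
  {"dx":0,"dy":0,"dz":0.004,"yaw":0,"claw":-1},
  {"dx":0,"dy":0,"dz":0.004,"yaw":0,"claw":-1},
  {"dx":0,"dy":0,"dz":-0.06,"yaw":0,"claw":-1},
  {"dx":0,"dy":0,"dz":-0.16,"yaw":0,"claw":-1},
  {"dx":0,"dy":0,"dz":-0.26,"yaw":0,"claw":-1},
  {"dx":0.04,"dy":0.1,"dz":-0.36,"yaw":0,"claw":-1},
  {"dx":0.08,"dy":0.2,"dz":-0.46,"yaw":0,"claw":-1},
  {"dx":0.12,"dy":0.3,"dz":-0.56,"yaw":0,"claw":-1},
  {"dx":0.16,"dy":0.4,"dz":-0.66,"yaw":0,"claw":-1},
  {"dx":0.16,"dy":0.4,"dz":-0.66,"yaw":0,"claw":-1},
  {"dx":0.16,"dy":0.4,"dz":-0.66,"yaw":0,"claw":-1},
  {"dx":0.16,"dy":0.4,"dz":-0.66,"yaw":0,"claw":-1},
])

```text
time: 30.9
tool_pos: [0.5984, 0.1224, 0.3513]
tool_rot: [-0.0, 0.999, 0.035, -0.001]
contact_force: [0.1, -0.7, -0.6]
gripper_width: 1.001
grasp_force: 0.0
```

```bash
cat > look.py <<'E'
import sys
from h import *
im,c,st=snap("wrist",sys.argv[1]);m=redmask(im);print(st["time"],st["tool_pos"],phi(st))
n,l,s,ce=cv2.connectedComponentsWithStats(m)
for q,k in zip(s[1:],ce[1:]):
    if q[4]<250: continue
    g=atz(c,k,.03)
    if g[1]<-.2: continue
    pan=g[1]>.22
    if pan:
        k=int(sys.argv[2]);g=atz(c,k_:=ce[list(s[:,4]).index(q[4])],.02+.007*k)
        f=fitcup([(c,m)],g[:2],.004+.014*k,h=(0,.04),fz=False) if k==0 else fitcup([(c,m)],g[:2],.004,h=(.001,.04,.04+.014*k),r=(.022,.034,.034),fz=False)
    else: f=fitcup([(c,m)],g[:2],0,fz=False)
    print("pan" if pan else "cup",q,f, go((*f[0][:2],.005),phi(st),st))
E
python3 look.py w10 1
```

```text
30.9 [0.5984 0.1224 0.3513] 4.067559461821873
cup [ 451  163   46   42 1544] (array([ 0.5544, -0.1039, -0.0012,  0.9185]), np.float64(0.9607256229074058)) [-0.1197  0.4454  0.6926 -0.    ]
pan [ 161  175   50   47 1862] (array([0.5064, 0.316 , 0.0063, 0.9518]), np.float64(0.9703622188234414)) [-0.156  -0.3993  0.6926 -0.    ]
cup [ 313  221   41   40 1256] (array([0.4446, 0.0952, 0.0014, 0.916 ]), np.float64(0.9695558750233726)) [-0.3107  0.0326  0.6926 -0.    ]
```

Request:
send_rows([
  {"dx":-0.1,"dy":0.01,"dz":0.06,"yaw":0,"claw":-1},
  {"dx":-0.2,"dy":0.02,"dz":0.12,"yaw":0,"claw":-1},
  {"dx":-0.311,"dy":0.033,"dz":0.2,"yaw":0,"claw":-1},
  {"dx":-0.311,"dy":0.033,"dz":0.3,"yaw":0,"claw":-1},
  {"dx":-0.311,"dy":0.033,"dz":0.4,"yaw":0,"claw":-1},
  {"dx":-0.311,"dy":0.033,"dz":0.5,"yaw":0,"claw":-1},
  {"dx":-0.311,"dy":0.033,"dz":0.56,"yaw":0,"claw":-1},
  {"dx":-0.311,"dy":0.033,"dz":0.61,"yaw":0,"claw":-1},
  {"dx":-0.311,"dy":0.033,"dz":0.66,"yaw":0,"claw":-1},
  {"dx":-0.311,"dy":0.033,"dz":0.692,"yaw":0,"claw":-1},
  {"dx":-0.311,"dy":0.033,"dz":0.692,"yaw":0,"claw":-1},
  {"dx":-0.311,"dy":0.033,"dz":0.692,"yaw":0,"claw":-1},
  {"dx":-0.311,"dy":0.033,"dz":0.692,"yaw":0,"claw":0},
  {"dx":-0.311,"dy":0.033,"dz":0.692,"yaw":0,"claw":1},
  {"dx":-0.311,"dy":0.033,"dz":0.692,"yaw":0,"claw":1},
  {"dx":-0.311,"dy":0.033,"dz":0.692,"yaw":0,"claw":1},
  {"dx":-0.311,"dy":0.033,"dz":0.692,"yaw":0,"claw":1},
])

```text
time: 33.08
tool_pos: [0.4463, 0.0947, 0.0097]
tool_rot: [-0.0, 0.999, 0.035, 0.001]
contact_force: [-6.0, -0.2, 13.6]
gripper_width: 0.735
grasp_force: 62.0
```

```bash
python3 -c "
from h import *
st=manip.state();print(st['tool_pos'],phi(st),st['gripper_width'],go((.506,.3163,.14),phi(st),st))"
```

```text
[0.4463 0.0947 0.0097] 4.059852465983834 0.7348585062983108 [ 0.1504 -0.4337 -0.2606 -0.    ]
```

Request:
send_rows([
  {"dx":0,"dy":0,"dz":-0.06,"yaw":0,"claw":1},
  {"dx":0,"dy":0,"dz":-0.16,"yaw":0,"claw":1},
  {"dx":0,"dy":0,"dz":-0.27,"yaw":0,"claw":1},
  {"dx":0.04,"dy":-0.11,"dz":-0.27,"yaw":0,"claw":1},
  {"dx":0.08,"dy":-0.22,"dz":-0.27,"yaw":0,"claw":1},
  {"dx":0.12,"dy":-0.33,"dz":-0.27,"yaw":0,"claw":1},
  {"dx":0.154,"dy":-0.432,"dz":-0.27,"yaw":0,"claw":1},
  {"dx":0.154,"dy":-0.432,"dz":-0.27,"yaw":0,"claw":1},
  {"dx":0.154,"dy":-0.432,"dz":-0.27,"yaw":0,"claw":1},
  {"dx":0.154,"dy":-0.432,"dz":-0.22,"yaw":0,"claw":1},
  {"dx":0.154,"dy":-0.432,"dz":-0.18,"yaw":0,"claw":1},
  {"dx":0.154,"dy":-0.432,"dz":-0.15,"yaw":0,"claw":1},
  {"dx":0.154,"dy":-0.432,"dz":-0.13,"yaw":0,"claw":1},
  {"dx":0.154,"dy":-0.432,"dz":-0.13,"yaw":0,"claw":1},
  {"dx":0.154,"dy":-0.432,"dz":-0.13,"yaw":0,"claw":1},
])

```text
time: 34.95
tool_pos: [0.507, 0.3157, 0.0725]
tool_rot: [-0.0, 0.999, 0.035, 0.001]
contact_force: [-1.0, 0.5, -0.1]
gripper_width: 0.734
grasp_force: 65.5
```

Request:
send_rows([
  {"dx":0,"dy":0,"dz":0.015,"yaw":0,"claw":1},
  {"dx":0,"dy":0,"dz":0.03,"yaw":0,"claw":1},
  {"dx":0,"dy":0,"dz":0.04,"yaw":0,"claw":1},
  {"dx":0,"dy":0,"dz":0.05,"yaw":0,"claw":1},
  {"dx":0,"dy":0,"dz":0.056,"yaw":0,"claw":1},
  {"dx":0,"dy":0,"dz":0.06,"yaw":0,"claw":1},
  {"dx":0,"dy":0,"dz":0.06,"yaw":0,"claw":1},
])

```text
time: 35.83
tool_pos: [0.5067, 0.3156, 0.0419]
tool_rot: [-0.0, 0.999, 0.035, 0.0]
contact_force: [-0.6, 0.0, -0.5]
gripper_width: 0.729
grasp_force: 65.5
```

Request:
send_rows([
  {"dx":0,"dy":0,"dz":0.003,"yaw":0,"claw":1},
  {"dx":0,"dy":0,"dz":0.006,"yaw":0,"claw":1},
  {"dx":0,"dy":0,"dz":0.006,"yaw":0,"claw":1},
])

```text
time: 36.2
tool_pos: [0.508, 0.3158, 0.042]
tool_rot: [-0.0, 0.999, 0.035, 0.001]
contact_force: [-4.3, -2.6, 11.8]
gripper_width: 0.731
grasp_force: 67.2
```

Seated at the expected height with 12 N. Release and survey.

Request:
send_rows([
  {"dx":0,"dy":0,"dz":0,"yaw":0,"claw":0.4},
  {"dx":0,"dy":0,"dz":0,"yaw":0,"claw":-1},
  {"dx":0,"dy":0,"dz":0,"yaw":0,"claw":-1},
  {"dx":0,"dy":0,"dz":0,"yaw":0,"claw":-1},
  {"dx":0,"dy":0,"dz":0,"yaw":0,"claw":-1},
  {"dx":0,"dy":0,"dz":-0.06,"yaw":0,"claw":-1},
  {"dx":0,"dy":0,"dz":-0.16,"yaw":0,"claw":-1},
  {"dx":0,"dy":0,"dz":-0.26,"yaw":0,"claw":-1},
  {"dx":0.04,"dy":0.1,"dz":-0.36,"yaw":0,"claw":-1},
  {"dx":0.08,"dy":0.2,"dz":-0.46,"yaw":0,"claw":-1},
  {"dx":0.12,"dy":0.3,"dz":-0.54,"yaw":0,"claw":-1},
  {"dx":0.16,"dy":0.4,"dz":-0.62,"yaw":0,"claw":-1},
  {"dx":0.16,"dy":0.4,"dz":-0.62,"yaw":0,"claw":-1},
  {"dx":0.16,"dy":0.4,"dz":-0.62,"yaw":0,"claw":-1},
  {"dx":0.16,"dy":0.4,"dz":-0.62,"yaw":0,"claw":-1},
])

```text
time: 38.08
tool_pos: [0.5999, 0.1222, 0.3474]
tool_rot: [-0.0, 0.999, 0.036, -0.001]
contact_force: [0.2, 0.1, -0.4]
gripper_width: 1.001
grasp_force: 0.0
```

```bash
python3 look.py w11 2
```

```text
38.075 [0.5999 0.1222 0.3474] 4.081338312090996
cup [ 452  164   46   43 1562] (array([ 0.5546, -0.1038, -0.001 ,  0.9216]), np.float64(0.9595431933462995)) [-0.1225  0.4444  0.6847 -0.    ]
pan [ 156  176   54   51 2148] (array([0.507 , 0.3156, 0.0074, 0.9417]), np.float64(0.9695236044957526)) [-0.1577 -0.399   0.6847 -0.    ]
```

Request:
send_rows([
  {"dx":-0.03,"dy":0.11,"dz":0.04,"yaw":0,"claw":-1},
  {"dx":-0.06,"dy":0.22,"dz":0.08,"yaw":0,"claw":-1},
  {"dx":-0.09,"dy":0.33,"dz":0.12,"yaw":0,"claw":-1},
  {"dx":-0.122,"dy":0.444,"dz":0.18,"yaw":0,"claw":-1},
  {"dx":-0.122,"dy":0.444,"dz":0.28,"yaw":0,"claw":-1},
  {"dx":-0.122,"dy":0.444,"dz":0.38,"yaw":0,"claw":-1},
  {"dx":-0.122,"dy":0.444,"dz":0.48,"yaw":0,"claw":-1},
  {"dx":-0.122,"dy":0.444,"dz":0.55,"yaw":0,"claw":-1},
  {"dx":-0.122,"dy":0.444,"dz":0.61,"yaw":0,"claw":-1},
  {"dx":-0.122,"dy":0.444,"dz":0.66,"yaw":0,"claw":-1},
  {"dx":-0.122,"dy":0.444,"dz":0.684,"yaw":0,"claw":-1},
  {"dx":-0.122,"dy":0.444,"dz":0.684,"yaw":0,"claw":-1},
  {"dx":-0.122,"dy":0.444,"dz":0.684,"yaw":0,"claw":-1},
  {"dx":-0.122,"dy":0.444,"dz":0.684,"yaw":0,"claw":0},
  {"dx":-0.122,"dy":0.444,"dz":0.684,"yaw":0,"claw":1},
  {"dx":-0.122,"dy":0.444,"dz":0.684,"yaw":0,"claw":1},
  {"dx":-0.122,"dy":0.444,"dz":0.684,"yaw":0,"claw":1},
  {"dx":-0.122,"dy":0.444,"dz":0.684,"yaw":0,"claw":1},
])

```text
time: 40.38
tool_pos: [0.5568, -0.1045, 0.0098]
tool_rot: [0.0, 0.999, 0.035, 0.001]
contact_force: [-4.1, 2.1, 10.1]
gripper_width: 0.733
grasp_force: 62.7
```

```bash
python3 -c "
from h import *
st=manip.state();print(st['tool_pos'],phi(st),st['gripper_width'],go((.5065,.3159,.14),phi(st),st))"
```

```text
[ 0.5568 -0.1045  0.0098] 4.050028558946708 0.7330644836546731 [-0.041  -0.8458 -0.2604 -0.    ]
```

Request:
send_rows([
  {"dx":0,"dy":0,"dz":-0.06,"yaw":0,"claw":1},
  {"dx":0,"dy":0,"dz":-0.16,"yaw":0,"claw":1},
  {"dx":0,"dy":0,"dz":-0.27,"yaw":0,"claw":1},
  {"dx":-0.005,"dy":-0.11,"dz":-0.27,"yaw":0,"claw":1},
  {"dx":-0.01,"dy":-0.22,"dz":-0.27,"yaw":0,"claw":1},
  {"dx":-0.015,"dy":-0.33,"dz":-0.27,"yaw":0,"claw":1},
  {"dx":-0.02,"dy":-0.44,"dz":-0.27,"yaw":0,"claw":1},
  {"dx":-0.025,"dy":-0.55,"dz":-0.27,"yaw":0,"claw":1},
  {"dx":-0.03,"dy":-0.66,"dz":-0.27,"yaw":0,"claw":1},
  {"dx":-0.035,"dy":-0.76,"dz":-0.27,"yaw":0,"claw":1},
  {"dx":-0.039,"dy":-0.844,"dz":-0.27,"yaw":0,"claw":1},
  {"dx":-0.039,"dy":-0.844,"dz":-0.27,"yaw":0,"claw":1},
  {"dx":-0.039,"dy":-0.844,"dz":-0.27,"yaw":0,"claw":1},
  {"dx":-0.039,"dy":-0.844,"dz":-0.22,"yaw":0,"claw":1},
  {"dx":-0.039,"dy":-0.844,"dz":-0.18,"yaw":0,"claw":1},
  {"dx":-0.039,"dy":-0.844,"dz":-0.16,"yaw":0,"claw":1},
  {"dx":-0.039,"dy":-0.844,"dz":-0.16,"yaw":0,"claw":1},
])

```text
time: 42.5
tool_pos: [0.5055, 0.3146, 0.0855]
tool_rot: [0.0, 0.999, 0.035, -0.001]
contact_force: [0.9, 0.0, -0.4]
gripper_width: 0.735
grasp_force: 65.4
```

Request:
send_rows([
  {"dx":0.001,"dy":-0.002,"dz":0.015,"yaw":0,"claw":1},
  {"dx":0.001,"dy":-0.002,"dz":0.03,"yaw":0,"claw":1},
  {"dx":0.001,"dy":-0.002,"dz":0.04,"yaw":0,"claw":1},
  {"dx":0.001,"dy":-0.002,"dz":0.048,"yaw":0,"claw":1},
  {"dx":0.001,"dy":-0.002,"dz":0.054,"yaw":0,"claw":1},
  {"dx":0.001,"dy":-0.002,"dz":0.058,"yaw":0,"claw":1},
  {"dx":0.001,"dy":-0.002,"dz":0.058,"yaw":0,"claw":1},
])

```text
time: 43.38
tool_pos: [0.5065, 0.3165, 0.0578]
tool_rot: [-0.0, 0.999, 0.035, 0.0]
contact_force: [-0.1, -0.2, -0.3]
gripper_width: 0.728
grasp_force: 65.4
```

Request:
send_rows([
  {"dx":0,"dy":0,"dz":0.003,"yaw":0,"claw":1},
  {"dx":0,"dy":0,"dz":0.005,"yaw":0,"claw":1},
  {"dx":0,"dy":0,"dz":0.005,"yaw":0,"claw":1},
])

```text
time: 43.75
tool_pos: [0.5068, 0.3166, 0.056]
tool_rot: [-0.0, 0.999, 0.035, 0.0]
contact_force: [-0.3, -1.3, 4.7]
gripper_width: 0.729
grasp_force: 66.0
```

Request:
send_rows([
  {"dx":0,"dy":0,"dz":0.004,"yaw":0,"claw":1},
  {"dx":0,"dy":0,"dz":0.004,"yaw":0,"claw":1},
])

```text
time: 44.0
tool_pos: [0.5077, 0.3168, 0.056]
tool_rot: [-0.0, 0.999, 0.035, 0.001]
contact_force: [-2.9, -1.5, 11.5]
gripper_width: 0.735
grasp_force: 67.1
```

Request:
send_rows([
  {"dx":0,"dy":0,"dz":0,"yaw":0,"claw":0.4},
  {"dx":0,"dy":0,"dz":0,"yaw":0,"claw":-1},
  {"dx":0,"dy":0,"dz":0,"yaw":0,"claw":-1},
  {"dx":0,"dy":0,"dz":0,"yaw":0,"claw":-1},
  {"dx":0,"dy":0,"dz":0,"yaw":0,"claw":-1},
  {"dx":0,"dy":0,"dz":-0.06,"yaw":0,"claw":-1},
  {"dx":0,"dy":0,"dz":-0.16,"yaw":0,"claw":-1},
  {"dx":0,"dy":0,"dz":-0.26,"yaw":0,"claw":-1},
  {"dx":0.04,"dy":0.1,"dz":-0.36,"yaw":0,"claw":-1},
  {"dx":0.08,"dy":0.2,"dz":-0.46,"yaw":0,"claw":-1},
  {"dx":0.12,"dy":0.3,"dz":-0.54,"yaw":0,"claw":-1},
  {"dx":0.16,"dy":0.4,"dz":-0.6,"yaw":0,"claw":-1},
  {"dx":0.16,"dy":0.4,"dz":-0.6,"yaw":0,"claw":-1},
  {"dx":0.16,"dy":0.4,"dz":-0.6,"yaw":0,"claw":-1},
])

```text
time: 45.75
tool_pos: [0.601, 0.1219, 0.3537]
tool_rot: [-0.0, 0.999, 0.034, 0.0]
contact_force: [-0.1, 0.2, -0.4]
gripper_width: 1.004
grasp_force: 0.0
```

```bash
python3 look.py w12 3; python3 - <<'E'
from h import *
s=manip.grab_frame("scene")[:,:,::-1];w=cv2.imread("pics/w12.png")
a=cv2.resize(s[140:240,190:290],(400,400),interpolation=2);b=cv2.resize(s[140:240,390:490],(400,400),interpolation=2)
cv2.imwrite("pics/m13.png",np.vstack([np.hstack([a,b])[:350],cv2.resize(w,(800,500))[:250]]))
E
```

```text
45.75 [0.601  0.1219 0.3537] 3.944465854901295
pan [ 153  177   58   54 2434] (array([0.5066, 0.3162, 0.0118, 0.9526]), np.float64(0.9769262693255014)) [-0.1617 -0.4007  0.6975 -0.    ]
```

View pics/m13.png

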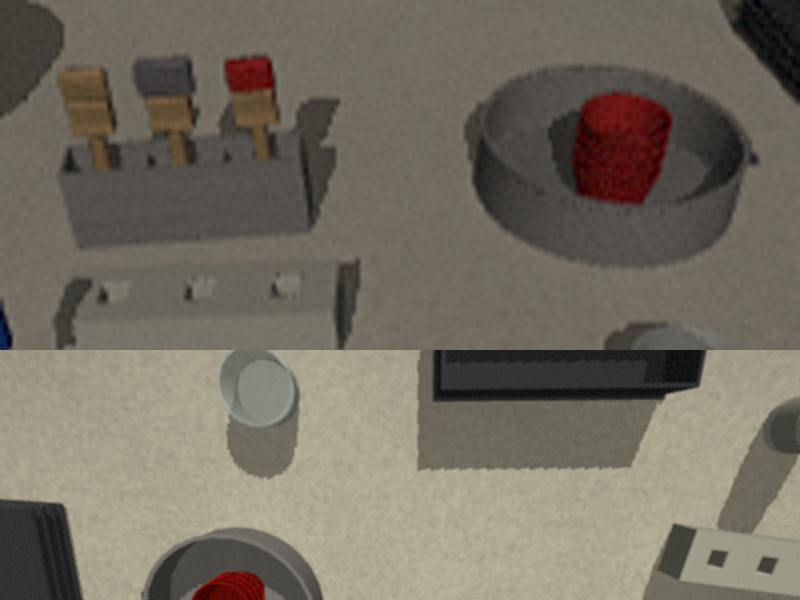

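The final picture shows a straight stack at (622,150) in the pan, the three tools standing in the rack at (90,110), (168,110) and (255,105), and no loose red cup left. The drainer sockets are empty. Handing in.

```bash
python3 -c "
from plant import manip
print(manip.job_done())"
```

```text
the job is handed in; nothing more can be done
None
```

I handed the job in at about 46 s: the three loose red cups are nested on cup0 in one straight stack in the pan, and the spoon, scraper and brush stand handle down in the steel rack. The loaf tin, ramekin, jar and blue look-alike were left alone.

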